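# Change over the stimulator's battery packs

## Robot

A 7-joint arm with a two-finger parallel gripper is mounted at the origin on a cart in front of the work surface, level with it; the furniture and walls round the work are solid. World frame = base frame: x ahead of the robot, y to its left, z up, the work surface at z = 0. Lengths are in m, angles in rad, forces in N, time in s.
With the tool pointing down it reaches from about 0.4 to 0.85 m from the base axis. Payload 10.4 kg.
Tool frame: the origin (TCP) lies at the very end of the fingers, on their centre line; the grasp point (between the pads) lies 19 mm behind it; z points along the fingers, x is the direction in which the jaws open and shut, and the axes are right-handed (so a half turn about z gives the same grasp; the last joint's range is limited). The gripper opens to 87 mm and grips with 3 to 60 N. Pads are 19 mm wide; open, the fingers measure 117 mm over their backs; the gripper's body (75 mm by 190 mm) begins 51 mm behind the grasp point.
Start: joints at [-0.023, 0.332, -0.065, 1.46, 0.022, 1.35, -0.088], TCP at [0.625, 0, 0.223] pointing down, gripper open.
Joint ranges: [-2.6, 2.6], [-0.5, 2.12], [-1.47, 1.34], [0.16, 2.42], [-1.27, 4.41], [0.06, 2.06], [-2.6, 2.6]. Speed limits (rad/s): [2.22, 2.22, 2.79, 2.79, 3.14, 3.14, 3.14].

## Interface

Orientations are given as a rotation vector (axis times angle).
In Python, from bench import readout, read_camera, camera_info, order gives the robot as it stands.
- The arm moves only by the tool apply_moves, never from a script. Its argument "plan" is a list of rows, each a list of 3 entries, a list of its own where there are three numbers: the shift along the tool's x, y, z in mm, then the turn about the tool's z in rad, then the closure, from 0 (fully open) to 1 (shut). In form: [[[tx, ty, tz], roll, hand], ...]. A call has 1 to 8 rows; each row shifts and turns the pose as measured when the row begins, along the tool's axes as they then stand; what a row does not reach is not made up. A row lasts 1/10 s, in which the tool goes at most 50 mm and 8.59 degrees, less where a joint would pass 70% of its speed; a pose out of reach is approached as far as the arm can. A call is refused whole if a number of a shift passes 50 or a number of a turn 0.15, either way. A call with a gripper value outside its range is refused whole. The fingers move at their own pace and stop on an object; "grip_force" is the grip in N (left out, the last holds). Time passes only in rows, so rows that do not move let the fingers close. It gives the time, the measured TCP pose, the force and the opening at its end, in the units of the state.
- readout.get_state(): the state, without advancing time (a new reading comes with each control period).
- read_camera(name): name is "scene" or "side" or "wrist"; returns (picture, depth): 400x640x3 uint8, red, green, blue; 400x640 float32, m along the optical axis (not along the pixel's ray), 0 where there is no reading.
- camera_info(name): a dict with "mtx" (3x3 intrinsics, pixels), "eye" and "rotation" of the camera in the world. Camera axes: x right, y down, z forward; pixel columns grow to the right and rows downward; lengths in m; the calibration is good to about 2 mm. A picture is of the moment at which its call begins: read the wrist's pose just before it. camera_info takes no time and is no camera call; for the wrist camera it gives the pose at the moment of the call.
- order.finish_job(): hands the job in, once; it reports no verdict.
The state is a dict: "time_s": time; "joints": joint angles; "joint_vel": joint speeds; "joint_torque": joint torques, N m; "tcp_pos": TCP position; "tcp_rot": TCP orientation; "ft_force": force on the tool from outside, world axes, zero at the start; "ft_torque": the same for the moment, N m; "grip_width": finger opening in m.
Only numpy, scipy, OpenCV 4.12 (cv2) and the standard library are available. Lean on these libraries where they do the work, as an engineer would, in place of code of your own. Each camera call takes 0.05 s, during which the arm holds its last target.

## Task

Both battery packs in the portable stimulator are flat and both packs in the open two-cradle charger are full: change them over. Slide the flat packs out through the front of the stimulator (its top is closed) and lay one in each charger cradle, grip to the front; slide one full pack fully home into each stimulator bay, contacts first; use the empty steel tray or another free spot to park a pack on the way. Set each pack down before you let go of it, do not drop it.

Things in the scene. Friction and masses are not known exactly. Their poses are not given: they have to be found in the camera images.
- stim_unit: Fixed white case 130 x 156 mm, 41 high, sloping console to 62 on its rear. Origin: centre of underside; -x: front, to the robot. Two roofed bays open in the front face (x = -65), centre lines y = +-37, stop at x = -1; floor z 3, roof z 34, 39 wide, mouth flared to 51. Pack fully home: grip to -x, origin x = -32, z = 3; no latch. Draw it 65 mm straight out (-x) before lifting.
- charger: Fixed light grey charger 100 x 156 mm, two open-topped cradles, 34 mm high hump at the rear. Origin: centre of underside; -x: open front, to the robot. Cradle centre lines y = +-37 mm, floor z 10, from x = -50 to the hump at x = 30; 39 wide at the floor, guides flaring to 51 at their top (z 24.5). Pack seated: laid in from above, grip over the front edge (-x), origin x = -11, z = 10.
- tray: Empty steel instrument tray, fixed, 127 x 203 mm, rim 15 mm high; free inside 115 x 185 mm, things in it rest at worktop height (z 0). Origin: centre of underside; its +-y axis is the long side and points roughly away from the robot. Good for parking one pack along that axis, grip towards the robot.
- spent_pack_1: Battery pack, 0.1 kg: grey body 62 x 34 x 24 mm (long, wide, high), black ribbed pull grip 46 long, 20 wide, 24 high at its rear end. Origin: centre of the body's underside; +x from grip to contacts (body x -31..31 mm, grip -31..-77, take it from above at about x = -58). Flat; starts in a bay of the stimulator. All packs look alike.
- spent_pack_2: Battery pack, 0.1 kg: grey body 62 x 34 x 24 mm (long, wide, high), black ribbed pull grip 46 long, 20 wide, 24 high at its rear end. Origin: centre of the body's underside; +x from grip to contacts (body x -31..31 mm, grip -31..-77, take it from above at about x = -58). Flat; starts in a bay of the stimulator. All packs look alike.
- charged_pack_1: Battery pack, 0.1 kg: grey body 62 x 34 x 24 mm (long, wide, high), black ribbed pull grip 46 long, 20 wide, 24 high at its rear end. Origin: centre of the body's underside; +x from grip to contacts (body x -31..31 mm, grip -31..-77, take it from above at about x = -58). Full; starts in a charger cradle. All packs look alike.
- charged_pack_2: Battery pack, 0.1 kg: grey body 62 x 34 x 24 mm (long, wide, high), black ribbed pull grip 46 long, 20 wide, 24 high at its rear end. Origin: centre of the body's underside; +x from grip to contacts (body x -31..31 mm, grip -31..-77, take it from above at about x = -58). Full; starts in a charger cradle. All packs look alike.
Mind the look-alikes: they are no part of the job. Leave any green look-alike of the charged_pack_1 alone.

How it is judged:
At the end, for the whole second after the job is handed in: Both charged packs lie in the stimulator's bays, one in each, right way up, contacts inward, within 10 mm of the stop; both flat packs lie in the charger's cradles, one in each, right way up and flat on the cradle floor (within 4 mm), along the cradle, within 10 mm of the seated place; all at rest (x of charged_pack_1 in the frame of stim_unit between -0.042 and -0.028 m and z of charged_pack_1 in the frame of stim_unit between -0.002 and 0.009 m and angle between the x axis of each of charged_pack_1, charged_pack_2 and the x axis of stim_unit, either way round below 0.2 rad and angle between each of charged_pack_1, charged_pack_2, spent_pack_1, spent_pack_2's own z axis and vertical below 0.15 rad and (y of charged_pack_1 in the frame of stim_unit between 0.027 and 0.047 m or y of charged_pack_1 in the frame of stim_unit between -0.047 and -0.027 m) and linear speed of each of charged_pack_1, charged_pack_2, spent_pack_1, spent_pack_2 below 0.02 m/s and angular speed of each of charged_pack_1, charged_pack_2, spent_pack_1, spent_pack_2 below 0.2 rad/s and x of charged_pack_2 in the frame of stim_unit between -0.042 and -0.028 m and z of charged_pack_2 in the frame of stim_unit between -0.002 and 0.009 m and (y of charged_pack_2 in the frame of stim_unit between 0.027 and 0.047 m or y of charged_pack_2 in the frame of stim_unit between -0.047 and -0.027 m) and x of spent_pack_1 in the frame of charger between -0.021 and 0.003 m and z of spent_pack_1 in the frame of charger between 0.006 and 0.015 m and angle between the x axis of each of spent_pack_1, spent_pack_2 and the x axis of charger, either way round below 0.2 rad and (y of spent_pack_1 in the frame of charger between 0.027 and 0.047 m or y of spent_pack_1 in the frame of charger between -0.047 and -0.027 m) and x of spent_pack_2 in the frame of charger between -0.021 and 0.003 m and z of spent_pack_2 in the frame of charger between 0.006 and 0.015 m and (y of spent_pack_2 in the frame of charger between 0.027 and 0.047 m or y of spent_pack_2 in the frame of charger between -0.047 and -0.027 m)); the robot touches nothing.
It fails at once if a pack is let go more than 60 mm above the worktop ((height (world z) of spent_pack_1 above 0.06 m and contact force between spent_pack_1 and the fingers below 0.05 N) or (height (world z) of spent_pack_2 above 0.06 m and contact force between spent_pack_2 and the fingers below 0.05 N) or (height (world z) of charged_pack_1 above 0.06 m and contact force between charged_pack_1 and the fingers below 0.05 N) or (height (world z) of charged_pack_2 above 0.06 m and contact force between charged_pack_2 and the fingers below 0.05 N)).
It also fails if it takes over 106 s, if anything falls off the work surface, if the arm or the gripper's body presses on something with over 40 N, if the wrist force passes 120 N, or if a joint passes its speed limit or range.

## Working session

There is one attempt and no reset: what is moved stays moved. The work goes in short steps, Python scripts to look and compute and a tool call to move; the robot and the scene stay as the last step left them, time stands still between calls to the robot, and variables do not carry over. Pictures are saved under pics/ and viewed, and the job is handed in when it is done.

Besides the shell and the picture viewer there is one more tool, called after "Emit:" as a command line: name --argument value ..., lists and objects as JSON in quotes. apply_moves: Moves the arm, as the interface text tells. Its arguments: {"type":"object","properties":{"plan":{"type":"array","items":{"type":"array"}},"grip_force":{"type":"number"}},"required":["plan"]}

```bash
ls; mkdir -p pics
python3 - <<'E'
from bench import readout, read_camera, camera_info
import cv2,numpy as np
print(readout.get_state())
for n in ("scene","side","wrist"):
    i=camera_info(n); p,d=read_camera(n)
    print(n,i)
    cv2.imwrite(f"pics/{n}0.png",p[:,:,::-1]); np.savez(f"{n}0.npz",p=p,d=d,**{k:np.array(v) for k,v in i.items()})
E
```

```text
pics
{'time_s': 0.0, 'joints': array([-0.02257213,  0.33286598, -0.0646934 ,  1.46094917,  0.02160291,
        1.34991148, -0.0885176 ]), 'joint_vel': array([ 0.0008752 , -0.00077998, -0.00063646,  0.00095886,  0.00038159,
       -0.00026213, -0.00036888]), 'joint_torque': array([-1.20520472e-04, -6.23245955e+01,  2.44190963e-02, -3.89891267e+01,
       -6.13984605e-02,  3.97891912e-02,  1.87085252e-04]), 'tcp_pos': array([ 6.24604357e-01, -2.90238326e-05,  2.21753867e-01]), 'tcp_rot': array([ 3.14151904e+00, -4.69824375e-05, -2.25646509e-03]), 'ft_force': array([-0.55860319,  0.37743735,  0.20694341]), 'ft_torque': array([ 0.00435156, -0.00917125, -0.01744873]), 'grip_width': 0.08701858146523281}
scene {'mtx': array([[454.926578  ,   0.        , 318.6423799 ],
       [  0.        , 454.926578  , 204.83298501],
       [  0.        ,   0.        ,   1.        ]]), 'eye': array([0.07956506, 0.62880049, 0.52731166]), 'rotation': array([-0.72469568,  2.39430311, -1.38410429])}
side {'mtx': array([[375.60622835,   0.        , 316.3322242 ],
       [  0.        , 375.60622835, 197.93525183],
       [  0.        ,   0.        ,   1.        ]]), 'eye': array([ 0.42177168, -0.71382711,  0.54725851]), 'rotation': array([-2.20692884,  0.15971661, -0.07992338])}
wrist {'mtx': array([[347.83217358,   0.        , 319.27139056],
       [  0.        , 347.83217358, 201.95803478],
       [  0.        ,   0.        ,   1.        ]]), 'eye': array([0.62412918, 0.07230904, 0.38329057]), 'rotation': array([ 2.87359111e+00,  4.10279924e-05, -1.54800492e-03])}
```

View pics/scene0.png

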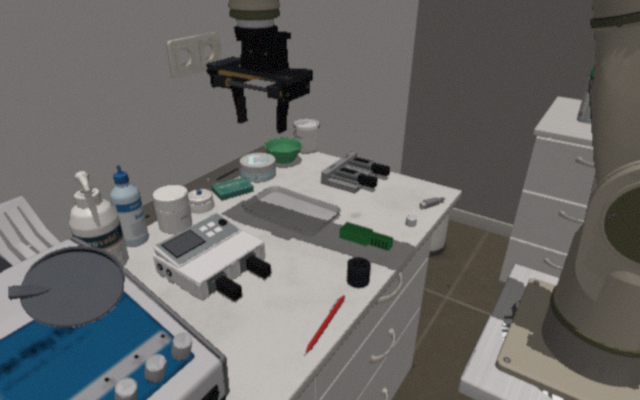

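View pics/side0.png

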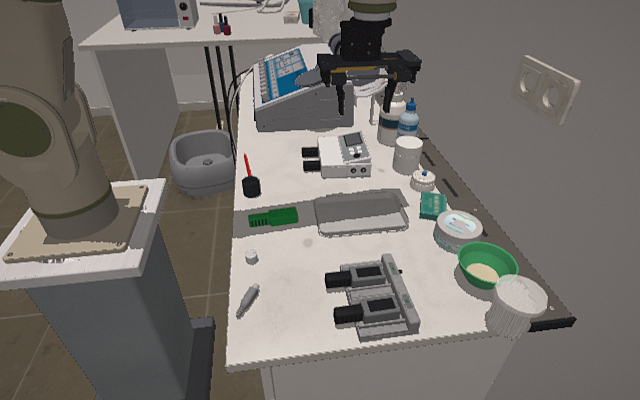

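View pics/wrist0.png

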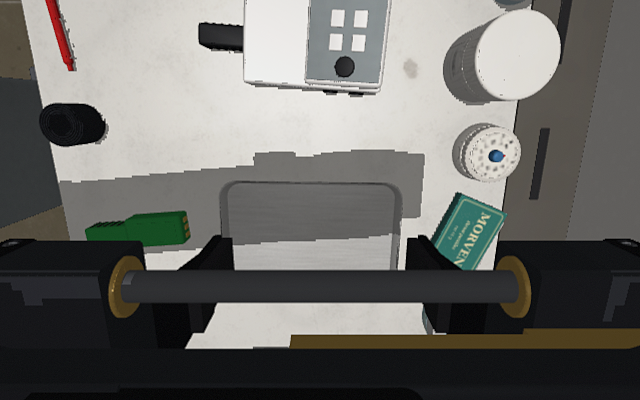

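```bash
cat > h.py <<'E'
import numpy as np,cv2
from scipy.spatial.transform import Rotation as R
def world(z):
    d=z['d'];K=z['mtx'];Rm=R.from_rotvec(z['rotation']).as_matrix()
    v,u=np.mgrid[:d.shape[0],:d.shape[1]]
    c=np.stack([(u-K[0,2])/K[0,0]*d,(v-K[1,2])/K[1,1]*d,d],-1)
    w=c@Rm.T+z['eye']; w[d<=0]=np.nan
    return w
def topdown(ws,ps,x0,x1,y0,y1,res=0.001,zmax=0.2):
    # image: right = -y ... rows: top = far x
    H=int((x1-x0)/res);W=int((y1-y0)/res)
    im=np.zeros((H,W,3),np.uint8);hz=np.full((H,W),-1.)
    for w,p in zip(ws,ps):
        w=w.reshape(-1,3);p=p.reshape(-1,3)
        m=np.isfinite(w[:,0])&(w[:,2]<zmax)&(w[:,2]>-0.02)
        w=w[m];p=p[m]
        r=((x1-w[:,0])/res).astype(int);c=((y1-w[:,1])/res).astype(int)
        k=(r>=0)&(r<H)&(c>=0)&(c<W);r,c,w,p=r[k],c[k],w[k],p[k]
        o=np.argsort(w[:,2]);r,c,w,p=r[o],c[o],w[o],p[o]
        up=w[:,2]>hz[r,c]
        im[r[up],c[up]]=p[up];hz[r[up],c[up]]=w[up,2]
    return im,hz
def snap(n,tag):
    from bench import read_camera,camera_info
    i=camera_info(n);p,d=read_camera(n)
    cv2.imwrite(f"pics/{tag}.png",p[:,:,::-1])
    z=dict(p=p,d=d,**{k:np.array(v) for k,v in i.items()});np.savez(f"{tag}.npz",**z);return z
E
python3 - <<'E'
from h import *
ws=[];ps=[]
for n in("scene","side","wrist"):
    z=np.load(n+"0.npz");w=world(z);ws.append(w);ps.append(z['p'])
    t=w[np.abs(w[...,2])<.012]; print(n,np.median(t[:,2]),len(t))
for n,w,p in zip("abc",ws,ps):
    im,hz=topdown([w],[p],.35,.9,-.45,.45,.0012)
    cv2.imwrite(f"pics/top_{n}.png",im[:,:,::-1])
im,hz=topdown(ws,ps,.35,.9,-.45,.45,.0012)
cv2.imwrite("pics/top_all.png",im[:,:,::-1])
E
```

```text
scene 0.0007494909538231509 47998
side 0.0016527070006178146 53053
wrist -0.0008265592886120277 116573
```

View pics/top_all.png

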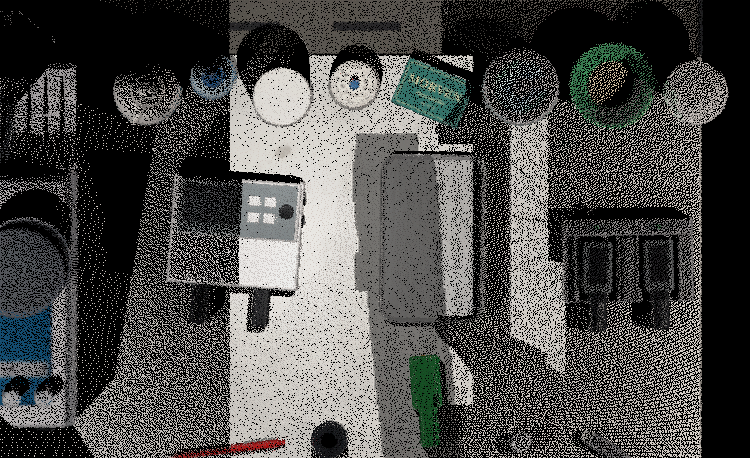

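Emit:
apply_moves --plan '[[[0,-20,0],-0.15,0.3],[[3,-20,0],-0.15,0.3],[[6,-19,0],-0.15,0.3],[[9,-18,0],-0.15,0.3],[[11,-17,0],-0.15,0.3],[[14,-15,0],-0.15,0.3],[[16,-12,0],-0.15,0.3],[[17,-10,0],-0.15,0.3]]' --grip_force 25

```text
time_s: 0.95
tcp_pos: [0.6233, 0.1616, 0.2189]
tcp_rot: [-2.59, -1.777, 0.01]
ft_force: [0.9, 0.1, -0.4]
grip_width: 0.0611
```

Emit:
apply_moves --plan '[[[-5,-13,-10],-0.15,0.3],[[-3,-14,-10],-0.15,0.3],[[0,-14,-10],-0.07,0.3],[[0,0,0],0,0.3]]'

```text
time_s: 1.35
tcp_pos: [0.5783, 0.1673, 0.2476]
tcp_rot: [-2.205, -2.23, 0.013]
ft_force: [1.0, 0.6, 1.5]
grip_width: 0.061
```

Run:
```python
from h import *
from bench import readout
s=readout.get_state();print(s['time_s'],s['tcp_pos'],s['tcp_rot'],s['joints'])
snap("wrist","w1")
```

```text
1.35 [0.57828512 0.16734869 0.24761776] [-2.20488433 -2.23010682  0.01319015] [-0.05846013  0.30221477 -0.37365599  1.46252291  0.10825619  1.407422
  1.14680793]
```

View pics/w1.png

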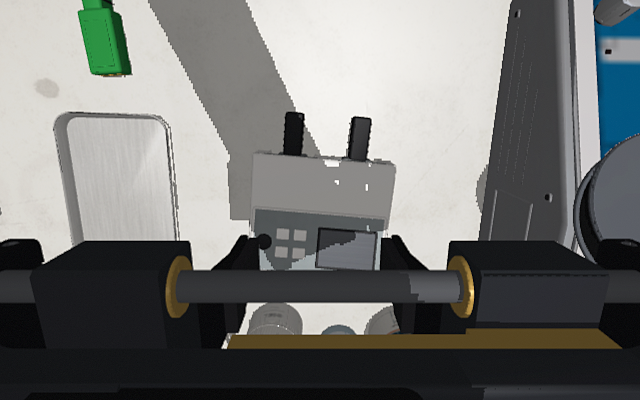

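```bash
cat >> h.py <<'E'
def pts(w,lo,hi,x0,x1,y0,y1):
    m=(w[...,2]>lo)&(w[...,2]<hi)&(w[...,0]>x0)&(w[...,0]<x1)&(w[...,1]>y0)&(w[...,1]<y1)
    return m
E
python3 - <<'E'
from h import *
for tag in("w1","wrist0","scene0","side0"):
    z=np.load(tag+".npz");w=world(z)
    m=pts(w,.037,.066,.52,.72,.05,.28)
    P=w[m][:,:2].astype(np.float32); r=cv2.minAreaRect(P*1000); print(tag,len(P),r, np.histogram(w[m][:,2],bins=6))
    # table z near
    t=pts(w,-.01,.012,.45,.75,.0,.3); print(' table',np.median(w[t][:,2]))
    g=pts(w,.02,.033,.46,.555,.05,.28)&(z['p'].max(-1)<70)
    n,l,st,c=cv2.connectedComponentsWithStats(g.astype(np.uint8))
    for i in range(1,n):
        if st[i,4]>80:
            Q=w[l==i];print('  grip',st[i,:],cv2.minAreaRect((Q[:,:2]*1000).astype(np.float32)),np.median(Q[:,2]),Q[:,0].min(),Q[:,0].max())
E
```

```text
w1 15029 ((618.9165649414062, 167.8600311279297), (155.95541381835938, 126.08494567871094), 85.94253540039062) (array([6422, 1631, 1895, 1916, 2163, 1002]), array([0.03701398, 0.04089786, 0.04478174, 0.04866562, 0.0525495 ,
       0.05643338, 0.06031726]))
 table -0.0008278375253897852
  grip [279 112  25  43 796] ((532.2203369140625, 137.900390625), (23.789533615112305, 46.981021881103516), 79.84567260742188) 0.02593643610189436 0.5091266516083753 0.5541534720360157
  grip [349 117  22  39 685] ((534.4132080078125, 210.65240478515625), (20.416366577148438, 42.037818908691406), 85.81746673583984) 0.02593903947830639 0.5135093073907476 0.5546799038153031
wrist0 12427 ((618.5515747070312, 125.95640563964844), (73.65525817871094, 129.5952606201172), 86.74224853515625) (array([4542, 1261, 1405, 1528, 1961, 1730]), array([0.03704869, 0.04082666, 0.04460462, 0.04838258, 0.05216054,
       0.0559385 , 0.05971646]))
 table -0.0008402079113656868
  grip [ 199   23   44   26 1003] ((530.7909545898438, 137.46861267089844), (20.71293067932129, 41.27244186401367), 85.2742919921875) 0.025870507926
[... 480 characters left out ...]
23 0.5069425443410913 0.5547495728839251
  grip [217 275  24  19 243] ((533.8436889648438, 212.5404510498047), (19.128469467163086, 43.15138626098633), 83.5704574584961) 0.026925799529151306 0.511762169535428 0.5549306953632023
side0 1533 ((621.1431884765625, 166.22927856445312), (157.83824157714844, 128.46856689453125), 85.94647979736328) (array([101, 658, 146, 193, 241, 194]), array([0.03709833, 0.04135454, 0.04561075, 0.04986695, 0.05412316,
       0.05837937, 0.06263558]))
 table 0.0020612020949594134
  grip [303 160  18   7  93] ((531.8781127929688, 133.37945556640625), (15.848339080810547, 45.02001190185547), 83.17273712158203) 0.027402927509704522 0.5088491882476607 0.5537903786872542
```

Emit:
apply_moves --plan '[[[-50,0,0],0,0.3],[[-50,0,0],0,0.3],[[-50,0,0],0,0.3],[[-50,0,0],0,0.3],[[-50,0,0],0,0.3],[[-50,0,0],0,0.3],[[-50,0,0],0,0.3],[[-50,0,0],0,0.3]]'

```text
time_s: 2.2
tcp_pos: [0.5816, -0.2294, 0.2399]
tcp_rot: [-2.214, -2.213, 0.019]
ft_force: [0.5, 0.4, -0.0]
grip_width: 0.0611
```

Emit:
apply_moves --plan '[[[-50,-10,0],0,0.3],[[-10,-10,0],0,0.3],[[0,0,0],0,0.3]]'

```text
time_s: 2.5
tcp_pos: [0.5586, -0.2986, 0.236]
tcp_rot: [-2.234, -2.189, 0.028]
ft_force: [0.9, -0.2, -0.3]
grip_width: 0.061
```

Run:
```python
from h import *
from bench import readout
s=readout.get_state();print(s['time_s'],s['tcp_pos'],s['tcp_rot'],s['joints'])
z=snap("wrist","w2")
for tag in("w2","scene0","side0"):
    z=np.load(tag+".npz");w=world(z)
    for lo,hi in((.028,.038),(.018,.04)):
        m=pts(w,lo,hi,.55,.70,-.42,-.18)
        P=w[m][:,:2].astype(np.float32)
        if len(P)>20:
            r=cv2.minAreaRect(P*1000); print(tag,len(P),r)
    t=pts(w,-.01,.012,.45,.75,-.4,-.1); print(' table',np.median(w[t][:,2]))
    g=pts(w,.027,.042,.46,.6,-.42,-.18)&(z['p'].max(-1)<75)
    n,l,st,c=cv2.connectedComponentsWithStats(g.astype(np.uint8))
    for i in range(1,n):
        if st[i,4]>80:
            Q=w[l==i];print('  grip',st[i,:],cv2.minAreaRect((Q[:,:2]*1000).astype(np.float32)),np.median(Q[:,2]),Q[:,0].min(),Q[:,0].max())
```

```text
2.5 [ 0.55856433 -0.29857604  0.2359884 ] [-2.23440772 -2.18940973  0.02811686] [ 0.49350723  0.36054505 -0.10760733  1.3955374   0.04992542  1.40682835
  1.9342309 ]
w2 5461 ((593.5404052734375, -303.117431640625), (87.52881622314453, 153.2734832763672), 0.7844603061676025)
w2 8054 ((598.6468505859375, -302.7823181152344), (153.3115692138672, 97.22183990478516), 89.99286651611328)
 table -0.0007533713837034051
  grip [ 334  127   32   92 2322] ((551.009765625, -266.620849609375), (33.86349105834961, 97.85808563232422), 89.53487396240234) 0.033233672033345124 0.502021808517966 0.5999580620173413
  grip [ 265  131   34   90 2221] ((552.4550170898438, -341.1512756347656), (95.55923461914062, 34.018314361572266), 1.643314242362976) 0.03322241291282729 0.504681521441967 0.5999287750279885
scene0 608 ((593.5556030273438, -304.60504150390625), (88.73473358154297, 158.22415161132812), 1.7710316181182861)
scene0 935 ((593.519287109375, -303.4296569824219), (88.73473358154297, 160.5760955810547), 1.7710316181182861)
 table 0.0011346757533547969
  grip [352 157  38  14 203] ((552.0244750976562
[... 631 characters left out ...]
7.7947998046875), (22.501646041870117, 39.78974533081055), 87.830810546875) 0.036011520587616586 0.5592836488273799 0.599337084170415
  grip [325 269  27  15 272] ((525.9567260742188, -266.98016357421875), (47.32585144042969, 23.669462203979492), 2.894548177719116) 0.0348116428408376 0.5022788912443128 0.5493267919610711
  grip [367 298  26  14 248] ((580.6830444335938, -341.1128845214844), (38.577877044677734, 21.923669815063477), 1.0669569969177246) 0.03594173968214592 0.5612951520190868 0.5999296744796561
  grip [334 303  60  16 391] ((552.8631591796875, -345.60809326171875), (24.96782684326172, 95.88558197021484), 83.34744262695312) 0.0345586688422298 0.5050749860219943 0.599776044106931
```

View pics/w2.png

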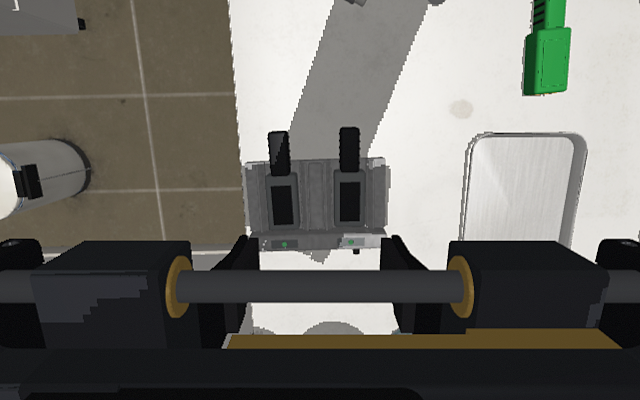

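Run:
```python
from h import *
for tag in("w2","side0"):
    z=np.load(tag+".npz");w=world(z)
    for nm,(x0,x1,y0,y1) in dict(hump=(.618,.68,-.42,-.18),pL=(.49,.616,-.295,-.24),pR=(.49,.616,-.37,-.315)).items():
        m=pts(w,.028,.040,x0,x1,y0,y1)
        P=w[m];r=cv2.minAreaRect((P[:,:2]*1000).astype(np.float32));print(tag,nm,len(P),r,P[:,:2].min(0),P[:,:2].max(0))
        if nm[0]=='p':
            # centerline fit by x-bins
            xs=[];ys=[]
            for xb in np.arange(.505,.61,.004):
                q=P[(P[:,0]>=xb)&(P[:,0]<xb+.004)]
                if len(q)>5: xs.append(xb+.002);ys.append((q[:,1].min()+q[:,1].max())/2)
            c=np.polyfit(xs,ys,1);print('   slope',c[0],'y at .53',np.polyval(c,.53),'y at .59',np.polyval(c,.59))
        else:
            xs=[];ys=[]
            for yb in np.arange(P[:,1].min()+.004,P[:,1].max()-.004,.004):
                q=P[(P[:,1]>=yb)&(P[:,1]<yb+.004)]
                if len(q)>3: ys.append(yb+.002);xs.append((q[:,0].max()))
            c=np.polyfit(ys,xs,1);print('   rear slope',c, np.round(xs,4))
    #tray
    m=pts(w,.008,.02,.47,.76,-.2,.06);P=w[m];print('tray',len(P),cv2.minAreaRect((P[:,:2]*1000).astype(np.float32)))
for tag in("scene0","wrist0","w1"):
    w=world(np.load(tag+".npz"));m=pts(w,.008,.02,.47,.76,-.2,.06);P=w[m];print('tray',tag,len(P),cv2.minAreaRect((P[:,:2]*1000).astype(np.float32)) if len(P) else 0)
```

```text
w2 hump 1932 ((627.482666015625, -302.70086669921875), (19.963645935058594, 153.27857971191406), 0.4554128348827362) [ 0.61800222 -0.37940624] [ 0.63798644 -0.22612901]
   rear slope [-0.01095482  0.63169783] [0.6195 0.638  0.6362 0.636  0.6361 0.6365 0.6361 0.6365 0.6366 0.6365
 0.6369 0.6377 0.6355 0.6359 0.6358 0.6357 0.6359 0.6359 0.6361 0.6367
 0.6372 0.6353 0.6348 0.6351 0.6353 0.6357 0.6355 0.6353 0.6357 0.6359
 0.6346 0.6342 0.6343 0.6345 0.6352 0.635  0.6215]
w2 pL 2565 ((555.3511962890625, -266.64959716796875), (33.86597442626953, 106.53543853759766), 89.51326751708984) [ 0.50202181 -0.28399173] [ 0.608718   -0.24989227]
   slope -0.00993419146960441 y at .53 -0.2666764884921646 y at .59 -0.26727253998034084
w2 pR 2554 ((558.2315673828125, -340.9855651855469), (107.66522216796875, 34.018314361572266), 1.6433143615722656) [ 0.50456028 -0.35795344] [ 0.61200073 -0.32276448]
   slope 0.027984187417722434 y at .53 -0.341684042186385 y at .59 -0.34000499094132164
tray 1320 ((626.7347412109375, -81.07938385009766), (153.03749084472656, 317.0784606933594), 73.40594482421875)
side0
[... 743 characters left out ...]
((562.2696533203125, -338.9293212890625), (42.03031539916992, 112.73736572265625), 82.49040985107422) [ 0.50507499 -0.36713117] [ 0.6154083  -0.32352661]
   slope 0.026598750102832636 y at .53 -0.34279344415174906 y at .59 -0.3411975191455791
tray 789 ((633.3788452148438, -74.91801452636719), (168.57601928710938, 311.0494384765625), 73.47985076904297)
tray scene0 763 ((626.7828369140625, -74.75570678710938), (166.983154296875, 317.9700927734375), 74.1503677368164)
tray wrist0 1310 ((635.7759399414062, -61.080963134765625), (149.3286895751953, 319.6842041015625), 67.1105728149414)
tray w1 1499 ((570.428466796875, -69.0130615234375), (128.72625732421875, 201.32965087890625), 89.23101043701172)
```

Run:
```python
from h import *
for tag in("w2","side0","scene0"):
    z=np.load(tag+".npz");w=world(z)
    for yb in (-.37,-.355,-.31,-.30,-.295,-.245,-.235):
        m=pts(w,.004,.05,.45,.70,yb-.003,yb+.003);P=w[m]
        o=np.argsort(P[:,0]);P=P[o]
        if len(P)>10: print(tag,yb,'xmin',P[:4,0].round(4),P[:4,2].round(3),'xmax',P[-4:,0].round(4),P[-4:,2].round(3))
    m=pts(w,.03,.042,.610,.66,-.307,-.295);P=w[m];print(' hump front',np.sort(P[:,0])[:4])
    for xb in (.56,.58,.60):
        m=pts(w,.015,.042,xb-.003,xb+.003,-.42,-.18);P=w[m];P=P[np.argsort(P[:,1])];print('  y ext',xb,P[[0,-1],1],P[[0,-1],2])
z=np.load("w2.npz")
cv2.imwrite("pics/w2c.png",cv2.resize(z['p'][110:270,230:400,::-1],None,fx=3.5,fy=3.5,interpolation=cv2.INTER_CUBIC))
```

```text
w2 -0.37 xmin [0.5383 0.5383 0.5383 0.5383] [0.009 0.017 0.016 0.008] xmax [0.6343 0.6354 0.6374 0.638 ] [0.033 0.033 0.031 0.03 ]
w2 -0.355 xmin [0.5107 0.5117 0.5148 0.5158] [0.031 0.03  0.031 0.031] xmax [0.6359 0.6361 0.6363 0.6365] [0.033 0.032 0.032 0.031]
w2 -0.31 xmin [0.5373 0.5374 0.5374 0.5375] [0.008 0.007 0.007 0.006] xmax [0.6355 0.6355 0.6357 0.6359] [0.032 0.032 0.032 0.031]
w2 -0.3 xmin [0.5371 0.5371 0.5371 0.5371] [0.011 0.011 0.011 0.011] xmax [0.6357 0.6357 0.6357 0.6361] [0.033 0.032 0.032 0.031]
w2 -0.295 xmin [0.5369 0.537  0.5371 0.5372] [0.004 0.013 0.011 0.012] xmax [0.6357 0.6361 0.6367 0.6372] [0.033 0.032 0.03  0.029]
w2 -0.245 xmin [0.5363 0.5365 0.5365 0.5365] [0.008 0.007 0.006 0.006] xmax [0.6342 0.6342 0.6343 0.6344] [0.033 0.033 0.032 0.032]
w2 -0.235 xmin [0.5361 0.5362 0.5363 0.5364] [0.012 0.011 0.01  0.01 ] xmax [0.6346 0.6348 0.6349 0.635 ] [0.032 0.032 0.032 0.031]
 hump front [0.61720695 0.61721553 0.6173922  0.61748189]
  y ext 0.56 [-0.38162717 -0.22597303] [0.01522051 0.01545569]
  y ext 0.58 [-0.38088443 -0.22658647] [0.01503974 0.015038
[... 1611 characters left out ...]
.6287 0.6307 0.634 ] [0.035 0.035 0.036 0.035]
scene0 -0.295 xmin [0.5402 0.545  0.5477 0.617 ] [0.025 0.027 0.026 0.029] xmax [0.6198 0.6267 0.6287 0.6319] [0.034 0.034 0.034 0.034]
scene0 -0.245 xmin [0.5368 0.5371 0.5377 0.538 ] [0.014 0.016 0.01  0.007] xmax [0.6257 0.626  0.6348 0.6351] [0.034 0.036 0.034 0.034]
scene0 -0.235 xmin [0.5368 0.5371 0.5377 0.538 ] [0.013 0.01  0.015 0.017] xmax [0.6259 0.6301 0.6321 0.6358] [0.035 0.035 0.035 0.034]
 hump front [0.61860197 0.61894446 0.61912355 0.61921746]
  y ext 0.56 [-0.35661265 -0.22585168] [0.03468161 0.01538657]
  y ext 0.58 [-0.35228879 -0.22540186] [0.03654181 0.0191285 ]
  y ext 0.6 [-0.35208882 -0.22603981] [0.03499337 0.01653632]
```

View pics/w2c.png

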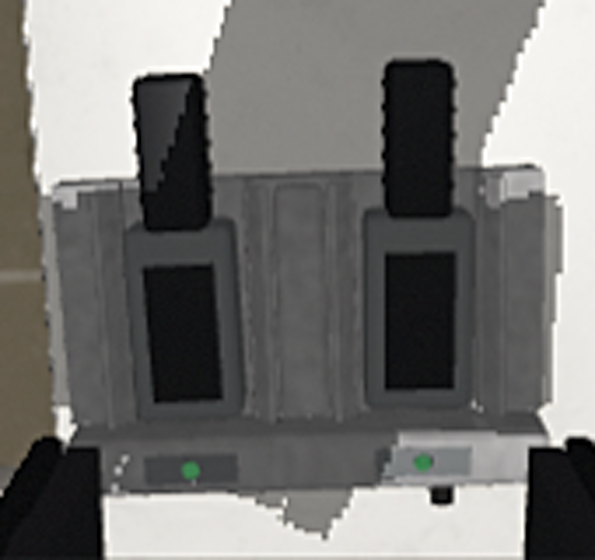

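```bash
cat >> h.py <<'E'
def go(x,y,z,yaw_off=0.0,s=None):
    """print tool-frame shift to world target; yaw_off = pack yaw (tool yaw = pi/2+yaw_off)"""
    from bench import readout
    s=s or readout.get_state()
    M=R.from_rotvec(s['tcp_rot']).as_matrix()
    yaw=np.arctan2(M[1,0],M[0,0])
    d=M.T@(np.array([x,y,z])-s['tcp_pos'])*1000
    dy=(np.pi/2+yaw_off-yaw+np.pi)%(2*np.pi)-np.pi
    print(f"t={s['time_s']:.2f} pos={s['tcp_pos'].round(4)} yaw={yaw-np.pi/2:.4f} toolz={M[:,2].round(4)} w={s['grip_width']:.4f} F={np.round(s['ft_force'],1)}")
    print(f"   shift tool mm {d.round(1)} roll {-dy:.3f}")
ST=np.array([.6212,.1676]);STY=-.0709
CH=np.array([.5876,-.3037]);CHY=.014
def loc(o,yaw,lx,ly):
    c,s_=np.cos(yaw),np.sin(yaw);return o+np.array([c*lx-s_*ly,s_*lx+c*ly])
E
python3 - <<'E'
from h import *
go(.521,-.2667,.10,0)
go(.521,-.2667,.014,0)
for ly in(.037,-.037): print('stim grasp home',loc(ST,STY,-.09,ly),'at drawn 70',loc(ST,STY,-.16,ly),'charger grasp',loc(CH,CHY,-.069,ly))
E
```

```text
t=2.55 pos=[ 0.559  -0.2978  0.2358] yaw=-0.0194 toolz=[-0.0223 -0.0031 -0.9997] w=0.0611 F=[-1.4 -0.3  0. ]
   shift tool mm [ 30.8 -35.5 136.5] roll -0.019
t=2.55 pos=[ 0.559  -0.2978  0.2358] yaw=-0.0194 toolz=[-0.0223 -0.0031 -0.9997] w=0.0611 F=[-1.4 -0.3  0. ]
   shift tool mm [ 31.1 -33.6 222.5] roll -0.019
stim grasp home [0.53404721 0.2108827 ] at drawn 70 [0.46422308 0.21584154] charger grasp [ 0.51808878 -0.26766959]
stim grasp home [0.52880501 0.13706861] at drawn 70 [0.45898087 0.14202746] charger grasp [ 0.51912474 -0.34166234]
```

Emit:
apply_moves --plan '[[[11,-12,45],-0.02,0.3],[[10,-12,45],0,0.3],[[10,-11,45],0,0.3],[[0,0,30],0,0.3],[[0,0,5],0,0.3]]' --grip_force 30

```text
time_s: 3.05
tcp_pos: [0.5251, -0.2571, 0.062]
tcp_rot: [-2.206, -2.222, 0.02]
ft_force: [0.5, -0.0, -0.6]
grip_width: 0.0608
```

Run:
```python
from h import *
go(.521,-.2667,.014,0)
```

```text
t=3.05 pos=[ 0.5251 -0.2571  0.062 ] yaw=0.0070 toolz=[-0.0163 -0.002  -0.9999] w=0.0608 F=[ 0.5 -0.  -0.6]
   shift tool mm [-9.5 -3.4 48.1] roll 0.007
```

Emit:
apply_moves --plan '[[[-9,-3,10],0.01,0.3],[[0,0,0],0,0.3]]'

```text
time_s: 3.25
tcp_pos: [0.5235, -0.2647, 0.0522]
tcp_rot: [-2.216, -2.213, 0.019]
ft_force: [-0.6, -0.5, 0.5]
grip_width: 0.0607
```

Run:
```python
from h import *
go(.521,-.2667,.014,0)
```

```text
t=3.25 pos=[ 0.5235 -0.2647  0.0522] yaw=-0.0012 toolz=[-0.0159 -0.0015 -0.9999] w=0.0607 F=[-0.6 -0.5  0.5]
   shift tool mm [-2.  -1.8 38.2] roll -0.001
```

Emit:
apply_moves --plan '[[[-1,-1,20],0,0.3],[[-1,-1,18],0,0.3],[[0,0,0],0,0.3]]'

```text
time_s: 3.55
tcp_pos: [0.5255, -0.2686, 0.0185]
tcp_rot: [-2.223, -2.217, 0.014]
ft_force: [-0.2, 0.5, -0.1]
grip_width: 0.0608
```

Run:
```python
from h import *
go(.521,-.2667,.014,0)
```

```text
t=3.55 pos=[ 0.5255 -0.2686  0.0185] yaw=-0.0024 toolz=[-0.0076 -0.0049 -1.    ] w=0.0608 F=[-0.2  0.5 -0.1]
   shift tool mm [ 1.9 -4.5  4.6] roll -0.002
```

Emit:
apply_moves --plan '[[[2,-5,4],0,0.3],[[0,0,0],0,0.5],[[0,0,0],0,1],[[0,0,0],0,1],[[0,0,0],0,1],[[0,0,0],0,1]]'

```text
time_s: 4.15
tcp_pos: [0.5239, -0.2679, 0.0203]
tcp_rot: [2.221, 2.214, -0.009]
ft_force: [-0.7, 0.1, 0.2]
grip_width: 0.0285
```

Run:
```python
from h import *
go(.521,-.2667,.014,0)
z=snap("side","s1")
cv2.imwrite("pics/s1c.png",cv2.resize(z['p'][230:350,290:450,::-1],None,fx=4,fy=4,interpolation=cv2.INTER_CUBIC))
```

```text
t=4.15 pos=[ 0.5239 -0.2679  0.0203] yaw=-0.0031 toolz=[-1.0e-04 -8.2e-03 -1.0e+00] w=0.0285 F=[-0.7  0.1  0.2]
   shift tool mm [ 1.3 -2.9  6.3] roll -0.003
```

View pics/s1c.png

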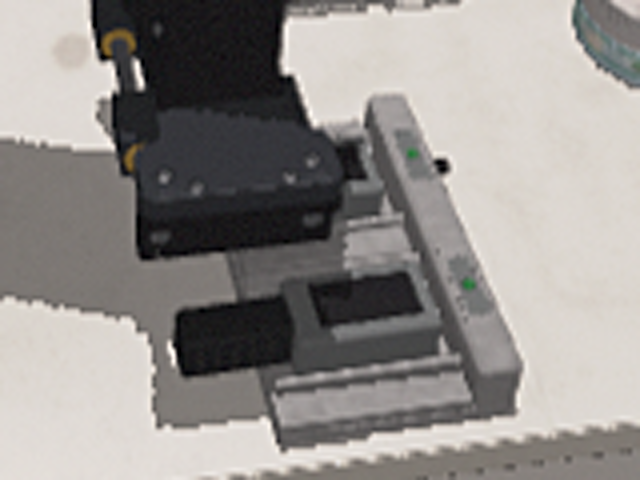

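Emit:
apply_moves --plan '[[[1,-2,7],0,0.65],[[0,0,0],0,0.65]]'

```text
time_s: 4.4
tcp_pos: [0.5217, -0.2668, 0.0127]
tcp_rot: [2.221, 2.214, -0.009]
ft_force: [0.1, -0.1, -0.2]
grip_width: 0.0294
```

Run:
```python
from h import *
go(.521,-.2667,.014,0)
```

```text
t=4.40 pos=[ 0.5217 -0.2668  0.0127] yaw=-0.0031 toolz=[-1.0e-04 -8.2e-03 -1.0e+00] w=0.0294 F=[ 0.1 -0.1 -0.2]
   shift tool mm [ 0.1 -0.7 -1.3] roll -0.003
```

Emit:
apply_moves --plan '[[[0,0,0],0,1],[[0,0,0],0,1],[[0,0,0],0,1],[[0,0,-15],0,1],[[0,0,-20],0,1],[[0,0,-10],0,1]]'

```text
time_s: 5.0
tcp_pos: [0.5204, -0.2658, 0.0587]
tcp_rot: [2.223, 2.217, -0.011]
ft_force: [0.3, -0.4, -0.5]
grip_width: 0.0199
```

Run:
```python
from h import *
go(.557,-.066,.06,0)
z=snap("side","s2")
cv2.imwrite("pics/s2c.png",cv2.resize(z['p'][170:350,250:450,::-1],None,fx=3,fy=3,interpolation=cv2.INTER_CUBIC))
```

```text
t=5.00 pos=[ 0.5204 -0.2658  0.0587] yaw=-0.0029 toolz=[-0.0039 -0.0063 -1.    ] w=0.0199 F=[ 0.3 -0.4 -0.5]
   shift tool mm [199.9  36.   -2.7] roll -0.003
```

View pics/s2c.png

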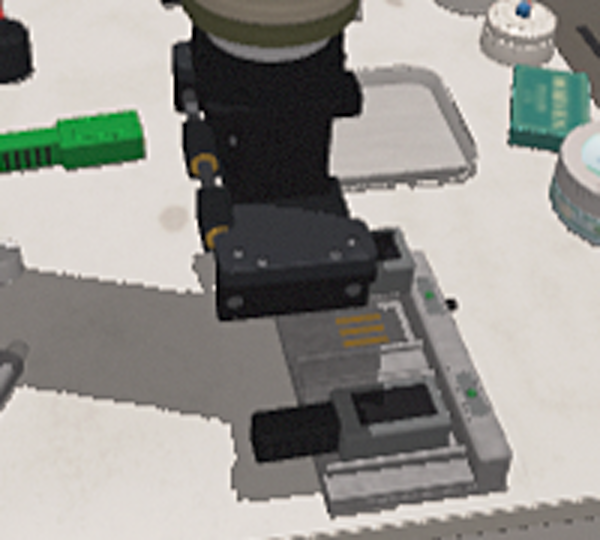

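Emit:
apply_moves --plan '[[[40,8,0],0,1],[[50,9,0],0,1],[[50,9,0],0,1],[[40,8,0],0,1],[[15,2,0],0,1],[[0,0,0],0,1]]'

```text
time_s: 5.65
tcp_pos: [0.5597, -0.0666, 0.0604]
tcp_rot: [2.224, 2.207, -0.008]
ft_force: [-0.9, 0.3, -1.0]
grip_width: 0.0194
```

Run:
```python
from h import *
go(.557,-.066,.006,0)
z=snap("wrist","w3")
w=world(z)
im,hz=topdown([w],[z['p']],.4,.8,-.3,.2,.001)
cv2.imwrite("pics/w3t.png",im[:,:,::-1])
```

```text
t=5.65 pos=[ 0.5597 -0.0666  0.0604] yaw=-0.0075 toolz=[ 0.0022 -0.0094 -1.    ] w=0.0194 F=[-0.9  0.3 -1. ]
   shift tool mm [ 1.1 -2.8 54.4] roll -0.007
```

View pics/w3t.png

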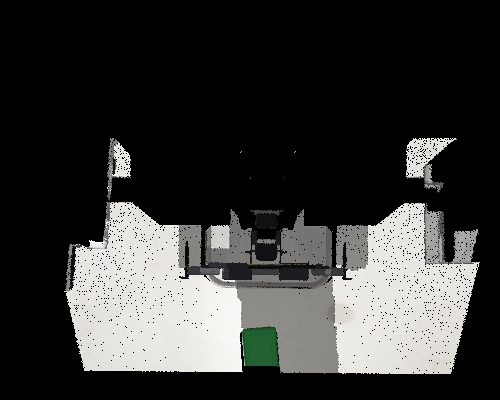

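View pics/w3.png

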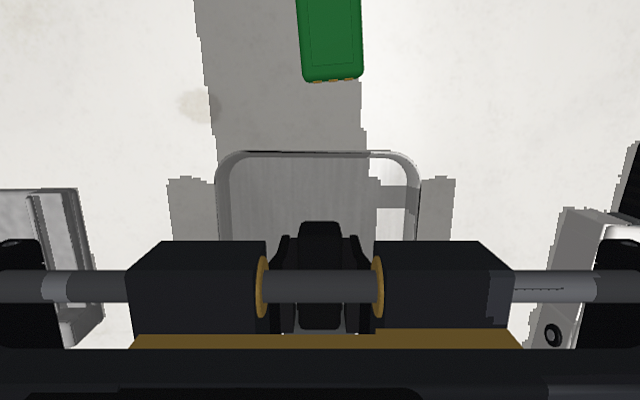

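Emit:
apply_moves --plan '[[[0,-1,25],0,1],[[0,-1,20],0,1],[[0,0,6],0,1],[[0,0,0],0,1]]'

```text
time_s: 6.1
tcp_pos: [0.5576, -0.076, 0.0089]
tcp_rot: [2.23, 2.196, -0.011]
ft_force: [0.0, -0.1, -2.2]
grip_width: 0.02
```

Run:
```python
from h import *
go(.557,-.066,.003,0)
```

```text
t=6.10 pos=[ 0.5576 -0.076   0.0089] yaw=-0.0157 toolz=[ 0.0034 -0.0132 -0.9999] w=0.0200 F=[ 0.  -0.1 -2.2]
   shift tool mm [10.1 -0.8  5.8] roll -0.016
```

Emit:
apply_moves --plan '[[[6,0,3],0,1],[[0,0,2],0,1],[[0,0,0],0,1]]'

```text
time_s: 6.4
tcp_pos: [0.5587, -0.0718, 0.0054]
tcp_rot: [2.232, 2.191, -0.009]
ft_force: [-0.3, 0.3, -1.8]
grip_width: 0.0195
```

Run:
```python
from h import *
go(.557,-.066,.003,0)
```

```text
t=6.40 pos=[ 0.5587 -0.0718  0.0054] yaw=-0.0186 toolz=[ 0.0056 -0.0141 -0.9999] w=0.0195 F=[-0.3  0.3 -1.8]
   shift tool mm [ 5.8 -1.8  2.3] roll -0.019
```

Emit:
apply_moves --plan '[[[0,0,3],0,1],[[0,0,1],0,1],[[0,0,0],0,1]]'

```text
time_s: 6.7
tcp_pos: [0.5594, -0.0718, 0.0025]
tcp_rot: [2.231, 2.191, -0.008]
ft_force: [0.9, -0.7, -1.5]
grip_width: 0.0194
```

Run:
```python
from h import *
go(.557,-.066,.003,0)
```

```text
t=6.70 pos=[ 0.5594 -0.0718  0.0025] yaw=-0.0182 toolz=[ 0.0071 -0.0144 -0.9999] w=0.0194 F=[ 0.9 -0.7 -1.5]
   shift tool mm [ 5.7 -2.5 -0.6] roll -0.018
```

Emit:
apply_moves --plan '[[[0,0,0],0,0.5],[[0,0,0],0,0.5],[[0,0,0],0,0.5],[[0,0,0],0,0.5],[[0,0,-30],0,0.5],[[0,0,-30],0,0.3],[[0,0,-10],0,0.3],[[0,0,0],0,0.3]]'

```text
time_s: 7.5
tcp_pos: [0.5587, -0.0706, 0.0739]
tcp_rot: [2.231, 2.191, -0.008]
ft_force: [-0.1, 0.6, -0.6]
grip_width: 0.0578
```

Run:
```python
from h import *
x,y=loc(ST,STY,-.09,.037); print(x,y)
go(x,y,.09,STY)
x,y=loc(ST,STY,-.09,-.037); print(x,y)
go(x,y,.09,STY)
z=snap("scene","sc1")
cv2.imwrite("pics/sc1c.png",cv2.resize(z['p'][150:330,150:400,::-1],None,fx=3,fy=3,interpolation=cv2.INTER_CUBIC))
```

```text
0.534047214455025 0.21088269829564232
t=7.50 pos=[ 0.5587 -0.0706  0.0739] yaw=-0.0180 toolz=[ 0.0066 -0.014  -0.9999] w=0.0578 F=[-0.1  0.6 -0.6]
   shift tool mm [280.8 -29.6 -20.3] roll 0.053
0.5288050089605867 0.13706861236650492
t=7.50 pos=[ 0.5587 -0.0706  0.0739] yaw=-0.0180 toolz=[ 0.0066 -0.014  -0.9999] w=0.0578 F=[-0.1  0.6 -0.6]
   shift tool mm [206.9 -33.5 -19.3] roll 0.053
```

View pics/sc1c.png

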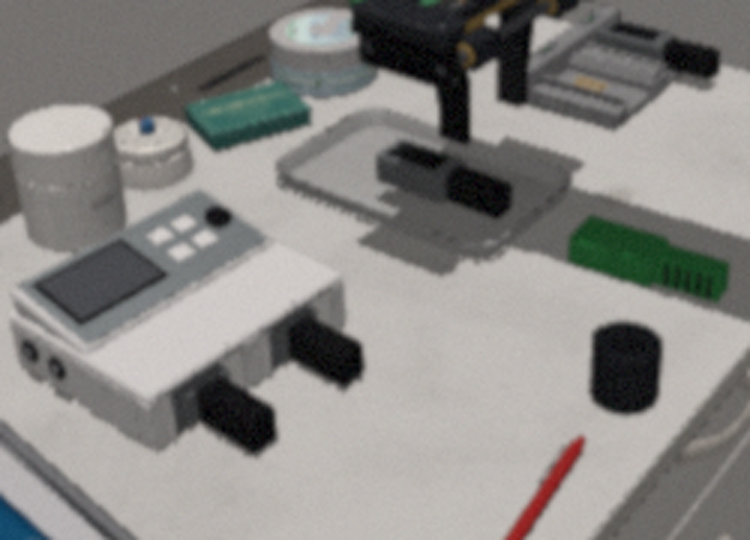

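Emit:
apply_moves --plan '[[[45,-8,-6],0.025,0.3],[[50,-8,-6],0.025,0.3],[[50,-8,-6],0,0.3],[[40,-7,0],0,0.3],[[12,-2,0],0,0.3],[[0,0,0],0,0.3]]'

```text
time_s: 8.15
tcp_pos: [0.5315, 0.1315, 0.0801]
tcp_rot: [2.296, 2.131, -0.02]
ft_force: [-0.7, -0.2, -0.0]
grip_width: 0.0611
```

Run:
```python
from h import *
x,y=loc(ST,STY,-.09,-.037); print(x,y)
go(x,y,.006,STY)
```

```text
0.5288050089605867 0.13706861236650492
t=8.15 pos=[0.5315 0.1315 0.0801] yaw=-0.0746 toolz=[-0.0031 -0.0155 -0.9999] w=0.0611 F=[-0.7 -0.2 -0. ]
   shift tool mm [ 6.6 -3.  74. ] roll -0.004
```

Emit:
apply_moves --plan '[[[5,-2,20],0,0.3],[[1,-1,20],0,0.3],[[0,0,0],0,0.3]]'

```text
time_s: 8.45
tcp_pos: [0.5287, 0.1326, 0.0365]
tcp_rot: [2.299, 2.127, -0.025]
ft_force: [-1.1, -0.4, -0.4]
grip_width: 0.0609
```

Run:
```python
from h import *
x,y=loc(ST,STY,-.09,-.037)
go(x,y,.006,STY)
```

```text
t=8.45 pos=[0.5287 0.1326 0.0365] yaw=-0.0774 toolz=[-0.0055 -0.0179 -0.9998] w=0.0609 F=[-1.1 -0.4 -0.4]
   shift tool mm [ 5.  -0.1 30.4] roll -0.007
```

Emit:
apply_moves --plan '[[[5,0,15],0,0.45],[[2,0,14],0,0.55],[[0,0,0],0,0.6]]'

```text
time_s: 8.75
tcp_pos: [0.5299, 0.1361, 0.0052]
tcp_rot: [2.303, 2.122, -0.027]
ft_force: [-0.0, -0.7, 0.6]
grip_width: 0.0446
```

Run:
```python
from h import *
x,y=loc(ST,STY,-.09,-.037)
go(x,y,.006,STY)
```

```text
t=8.75 pos=[0.5299 0.1361 0.0052] yaw=-0.0817 toolz=[-0.0059 -0.0191 -0.9998] w=0.0446 F=[-0.  -0.7  0.6]
   shift tool mm [ 0.8 -1.1 -0.8] roll -0.011
```

Emit:
apply_moves --plan '[[[0,0,0],-0.01,1],[[0,0,0],0,1],[[0,0,0],0,1],[[0,0,0],0,1],[[0,0,-1],0,1],[[0,-10,0],0,1],[[0,-15,0],0,1],[[0,0,0],0,1]]'

```text
time_s: 9.55
tcp_pos: [0.5039, 0.1379, 0.0076]
tcp_rot: [2.291, 2.133, -0.025]
ft_force: [0.4, 0.3, -0.5]
grip_width: 0.0198
```

Run:
```python
from h import *
x,y=loc(ST,STY,-.16,-.037)
go(x,y,.008,STY)
```

```text
t=9.55 pos=[0.5039 0.1379 0.0076] yaw=-0.0714 toolz=[-0.0046 -0.0188 -0.9998] w=0.0198 F=[ 0.4  0.3 -0.5]
   shift tool mm [  0.9 -45.1  -0.2] roll -0.000
```

Emit:
apply_moves --plan '[[[0,-18,0],0,1],[[0,-20,0],0,1],[[0,-12,0],0,1],[[0,0,0],0,1]]'

```text
time_s: 9.95
tcp_pos: [0.4528, 0.1414, 0.0083]
tcp_rot: [2.29, 2.133, -0.023]
ft_force: [0.4, -0.8, -1.0]
grip_width: 0.0198
```

Run:
```python
from h import *
x,y=loc(ST,STY,-.16,-.037)
go(x,y,.008,STY)
go(.521,-.2667,.07,CHY)
```

```text
t=9.95 pos=[0.4528 0.1414 0.0083] yaw=-0.0713 toolz=[-0.0029 -0.0189 -0.9998] w=0.0198 F=[ 0.4 -0.8 -1. ]
   shift tool mm [1.  6.1 0.2] roll -0.000
t=9.95 pos=[0.4528 0.1414 0.0083] yaw=-0.0713 toolz=[-0.0029 -0.0189 -0.9998] w=0.0198 F=[ 0.4 -0.8 -1. ]
   shift tool mm [-403.4   97.   -54.2] roll -0.085
```

Emit:
apply_moves --plan '[[[0,0,-25],0,1],[[-10,0,-30],-0.01,1],[[-40,5,-15],-0.02,1],[[-50,13,0],-0.02,1],[[-50,13,0],-0.02,1],[[-50,13,0],-0.02,1],[[-50,13,0],0,1],[[-50,13,0],0,1]]'

```text
time_s: 10.75
tcp_pos: [0.5247, -0.1486, 0.0901]
tcp_rot: [2.168, 2.248, -0.013]
ft_force: [1.4, 0.4, -1.0]
grip_width: 0.0197
```

Run:
```python
from h import *
go(.521,-.2667,.07,CHY)
```

```text
t=10.75 pos=[ 0.5247 -0.1486  0.0901] yaw=0.0360 toolz=[ 0.0076 -0.0185 -0.9998] w=0.0197 F=[ 1.4  0.4 -1. ]
   shift tool mm [-117.5   -8.1   22.2] roll 0.022
```

Emit:
apply_moves --plan '[[[-45,-2,4],0.01,1],[[-40,-3,4],0.01,1],[[-25,-3,4],0,1],[[-5,0,0],0,1],[[0,0,0],0,1]]'

```text
time_s: 11.25
tcp_pos: [0.5216, -0.2811, 0.0808]
tcp_rot: [2.198, 2.209, -0.016]
ft_force: [-0.0, 0.2, -1.4]
grip_width: 0.0196
```

Run:
```python
from h import *
go(.520,-.2676,.012,CHY)
```

```text
t=11.25 pos=[ 0.5216 -0.2811  0.0808] yaw=0.0045 toolz=[ 0.0107 -0.0252 -0.9996] w=0.0196 F=[-0.   0.2 -1.4]
   shift tool mm [15.3 -2.2 68.5] roll -0.010
```

Emit:
apply_moves --plan '[[[10,-1,10],-0.01,1],[[6,-1,15],0,1],[[0,0,8],0,1],[[0,0,0],0,1]]'

```text
time_s: 11.65
tcp_pos: [0.5217, -0.2591, 0.0453]
tcp_rot: [2.179, 2.229, -0.013]
ft_force: [0.8, 0.3, -1.2]
grip_width: 0.0196
```

Run:
```python
from h import *
go(.520,-.2676,.012,CHY)
```

```text
t=11.65 pos=[ 0.5217 -0.2591  0.0453] yaw=0.0227 toolz=[ 0.0118 -0.0232 -0.9997] w=0.0196 F=[ 0.8  0.3 -1.2]
   shift tool mm [-7.7 -2.2 33.5] roll 0.009
```

Emit:
apply_moves --plan '[[[-6,-2,5],0.01,1],[[0,0,0],0,1]]'

```text
time_s: 11.85
tcp_pos: [0.5203, -0.2643, 0.0404]
tcp_rot: [2.188, 2.22, -0.012]
ft_force: [-0.5, -0.5, -0.6]
grip_width: 0.0198
```

Run:
```python
from h import *
go(.520,-.2676,.012,CHY)
```

```text
t=11.85 pos=[ 0.5203 -0.2643  0.0404] yaw=0.0144 toolz=[ 0.0121 -0.023  -0.9997] w=0.0198 F=[-0.5 -0.5 -0.6]
   shift tool mm [-2.6 -0.7 28.4] roll 0.000
```

Emit:
apply_moves --plan '[[[-2,0,10],0,1],[[-1,0,8],0,1],[[0,0,0],0,1]]'

```text
time_s: 12.15
tcp_pos: [0.5211, -0.2686, 0.0217]
tcp_rot: [2.188, 2.218, -0.012]
ft_force: [1.1, 0.6, -2.5]
grip_width: 0.0196
```

Run:
```python
from h import *
go(.520,-.2676,.012,CHY)
z=snap("side","s3")
cv2.imwrite("pics/s3c.png",cv2.resize(z['p'][190:350,290:450,::-1],None,fx=3.5,fy=3.5,interpolation=cv2.INTER_CUBIC))
```

```text
t=12.15 pos=[ 0.5211 -0.2686  0.0217] yaw=0.0137 toolz=[ 0.0134 -0.0237 -0.9996] w=0.0196 F=[ 1.1  0.6 -2.5]
   shift tool mm [ 1.3 -1.2  9.6] roll -0.000
```

View pics/s3c.png

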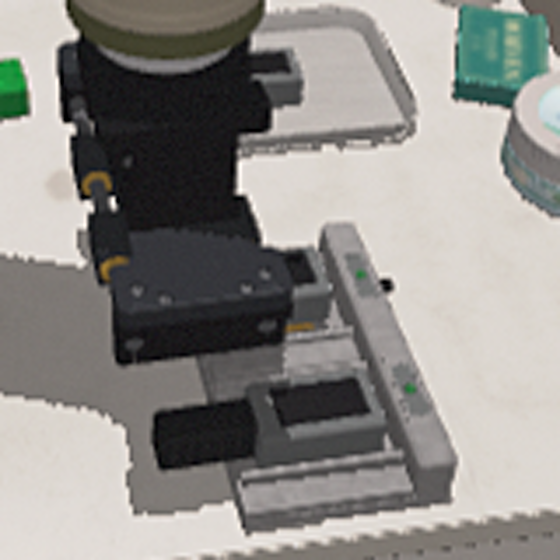

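Emit:
apply_moves --plan '[[[2,-1,5],0,1],[[1,0,3],0,1],[[0,0,2],0,1],[[0,0,0],0,1]]'

```text
time_s: 12.6
tcp_pos: [0.5208, -0.2658, 0.0123]
tcp_rot: [2.187, 2.217, -0.011]
ft_force: [-0.9, 0.8, 1.6]
grip_width: 0.0197
```

Run:
```python
from h import *
go(.520,-.2676,.012,CHY)
```

```text
t=12.60 pos=[ 0.5208 -0.2658  0.0123] yaw=0.0137 toolz=[ 0.0148 -0.0242 -0.9996] w=0.0197 F=[-0.9  0.8  1.6]
   shift tool mm [-1.8 -0.9  0.4] roll -0.000
```

Emit:
apply_moves --plan '[[[0,0,0],0,0.5],[[0,0,0],0,0.5],[[0,0,0],0,0.5],[[0,0,0],0,0.5],[[0,0,-25],0,0.5],[[0,0,-20],0,0.4],[[0,0,0],0,0.4]]'

```text
time_s: 13.3
tcp_pos: [0.5203, -0.2646, 0.0583]
tcp_rot: [2.186, 2.217, -0.01]
ft_force: [0.2, -0.5, 0.0]
grip_width: 0.05
```

Run:
```python
from h import *
go(.5225,-.3419,.07,.025)
z=snap("side","s4")
cv2.imwrite("pics/s4c.png",cv2.resize(z['p'][190:350,290:450,::-1],None,fx=3.5,fy=3.5,interpolation=cv2.INTER_CUBIC))
```

```text
t=13.30 pos=[ 0.5203 -0.2646  0.0583] yaw=0.0138 toolz=[ 0.015  -0.0241 -0.9996] w=0.0500 F=[ 0.2 -0.5  0. ]
   shift tool mm [-77.6   1.3  -9.8] roll -0.011
```

View pics/s4c.png

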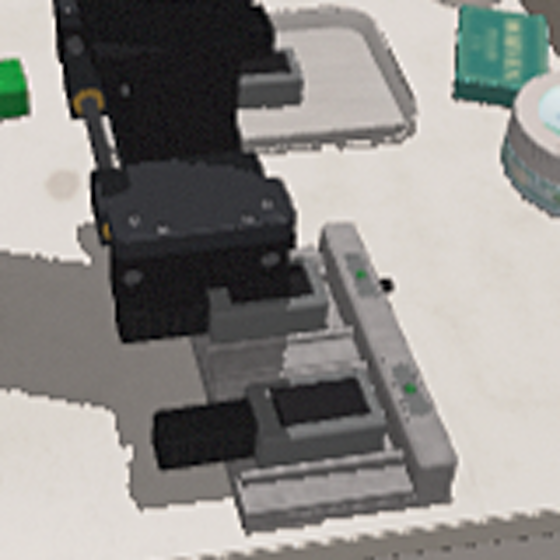

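Emit:
apply_moves --plan '[[[-30,1,0],-0.01,0.35],[[-30,1,0],0,0.35],[[-8,0,0],0,0.35],[[0,0,0],0,0.35]]'

```text
time_s: 13.75
tcp_pos: [0.5222, -0.3322, 0.0546]
tcp_rot: [2.176, 2.235, -0.012]
ft_force: [-0.1, -0.6, -0.0]
grip_width: 0.0564
```

Run:
```python
from h import *
go(.5225,-.3419,.014,.025)
z=snap("wrist","w4");w=world(z)
for nm,(x0,x1,y0,y1) in dict(pL=(.47,.616,-.295,-.24)).items():
        m=pts(w,.028,.040,x0,x1,y0,y1)
        P=w[m];r=cv2.minAreaRect((P[:,:2]*1000).astype(np.float32));print(nm,len(P),r,P[:,:2].min(0),P[:,:2].max(0))
```

```text
t=13.75 pos=[ 0.5222 -0.3322  0.0546] yaw=0.0269 toolz=[ 0.0104 -0.0212 -0.9997] w=0.0564 F=[-0.1 -0.6 -0. ]
   shift tool mm [-8.9 -0.4 40.8] roll 0.002
pL 2042 ((540.9024658203125, -267.82550048828125), (22.38020896911621, 85.91309356689453), 86.27066040039062) [ 0.49819283 -0.28178596] [ 0.58304026 -0.25482328]
```

View pics/w4.png

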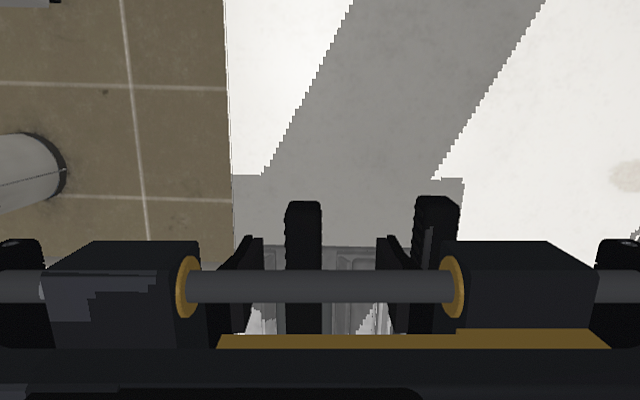

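Emit:
apply_moves --plan '[[[-8,0,10],0,0.4],[[0,0,15],0,0.5],[[0,0,10],0,0.5],[[0,0,0],0,0.55]]'

```text
time_s: 14.2
tcp_pos: [0.5226, -0.3366, 0.0148]
tcp_rot: [2.174, 2.243, -0.011]
ft_force: [-0.0, 0.3, 0.3]
grip_width: 0.0419
```

Run:
```python
from h import *
go(.5225,-.3419,.014,.025)
```

```text
t=14.20 pos=[ 0.5226 -0.3366  0.0148] yaw=0.0311 toolz=[ 0.0083 -0.0179 -0.9998] w=0.0419 F=[-0.   0.3  0.3]
   shift tool mm [-5.3 -0.3  0.9] roll 0.006
```

Emit:
apply_moves --plan '[[[-5,0,1],0,0.6],[[0,0,0],0,1],[[0,0,0],0,1],[[0,0,0],0,1],[[0,0,0],0,1]]'

```text
time_s: 14.7
tcp_pos: [0.5233, -0.3413, 0.0141]
tcp_rot: [2.173, 2.243, -0.011]
ft_force: [0.4, 0.5, -1.4]
grip_width: 0.0199
```

Run:
```python
from h import *
go(.5225,-.3419,.014,.025)
```

```text
t=14.70 pos=[ 0.5233 -0.3413  0.0141] yaw=0.0320 toolz=[ 0.0087 -0.0178 -0.9998] w=0.0199 F=[ 0.4  0.5 -1.4]
   shift tool mm [-0.6 -0.8  0.1] roll 0.007
```

Emit:
apply_moves --plan '[[[0,0,-25],0,1],[[0,0,-30],0,1],[[20,0,-15],0.02,1],[[50,-9,0],0.02,1],[[50,-9,0],0.02,1],[[50,-9,0],0.02,1],[[50,-9,0],0.02,1],[[50,-9,0],0,1]]'

```text
time_s: 15.5
tcp_pos: [0.4844, -0.0743, 0.0827]
tcp_rot: [2.295, 2.109, -0.009]
ft_force: [1.5, -0.2, -0.4]
grip_width: 0.0198
```

Run:
```python
from h import *
x,y=loc(ST,STY,-.175,-.037);print(x,y)
go(x,y,.08,STY)
```

```text
0.44401855890684777 0.14309006462363003
t=15.50 pos=[ 0.4844 -0.0743  0.0827] yaw=-0.0845 toolz=[ 0.0126 -0.0224 -0.9997] w=0.0198 F=[ 1.5 -0.2 -0.4]
   shift tool mm [213.2 -58.6  -2.7] roll -0.014
```

Emit:
apply_moves --plan '[[[48,-12,0],-0.01,1],[[48,-12,0],0,1],[[48,-12,0],0,1],[[35,-10,0],0,1],[[12,-5,0],0,1],[[0,0,0],0,1]]'

```text
time_s: 16.1
tcp_pos: [0.4452, 0.1309, 0.0803]
tcp_rot: [2.271, 2.131, -0.001]
ft_force: [0.1, -0.4, -0.7]
grip_width: 0.0196
```

Run:
```python
from h import *
x,y=loc(ST,STY,-.175,-.037);print(x,y)
go(x,y,.0095,STY)
```

```text
0.44401855890684777 0.14309006462363003
t=16.10 pos=[0.4452 0.1309 0.0803] yaw=-0.0636 toolz=[ 0.0186 -0.0205 -0.9996] w=0.0196 F=[ 0.1 -0.4 -0.7]
   shift tool mm [13.4 -3.4 70.5] roll 0.007
```

Emit:
apply_moves --plan '[[[12,-2,20],0.01,1],[[2,-1,25],0,1],[[0,0,10],0,1],[[0,0,0],0,1]]'

```text
time_s: 16.5
tcp_pos: [0.4465, 0.1412, 0.0249]
tcp_rot: [2.282, 2.114, 0.003]
ft_force: [0.9, 0.3, -0.3]
grip_width: 0.0201
```

Run:
```python
from h import *
x,y=loc(ST,STY,-.175,-.037)
go(x,y,.0095,STY)
```

```text
t=16.50 pos=[0.4465 0.1412 0.0249] yaw=-0.0769 toolz=[ 0.0221 -0.0212 -0.9995] w=0.0201 F=[ 0.9  0.3 -0.3]
   shift tool mm [ 2.  -3.  15.3] roll -0.006
```

Emit:
apply_moves --plan '[[[3,-2,8],-0.005,1],[[0,0,6],0,1],[[0,0,0],0,1]]'

```text
time_s: 16.8
tcp_pos: [0.4466, 0.1427, 0.0114]
tcp_rot: [2.279, 2.116, 0.005]
ft_force: [0.4, -0.3, -0.9]
grip_width: 0.0194
```

Run:
```python
from h import *
x,y=loc(ST,STY,-.175,-.037)
go(x,y,.009,STY)
x,y=loc(ST,STY,-.091,-.037)
go(x,y,.009,STY)
z=snap("wrist","w5")
z=snap("scene","sc2")
cv2.imwrite("pics/sc2c.png",cv2.resize(z['p'][190:350,140:360,::-1],None,fx=3.5,fy=3.5,interpolation=cv2.INTER_CUBIC))
```

```text
t=16.80 pos=[0.4466 0.1427 0.0114] yaw=-0.0743 toolz=[ 0.0241 -0.0214 -0.9995] w=0.0194 F=[ 0.4 -0.3 -0.9]
   shift tool mm [ 0.3 -2.6  2.4] roll -0.003
t=16.80 pos=[0.4466 0.1427 0.0114] yaw=-0.0743 toolz=[ 0.0241 -0.0214 -0.9995] w=0.0194 F=[ 0.4 -0.3 -0.9]
   shift tool mm [ 0.6 81.3  4.5] roll -0.003
```

View pics/sc2c.png

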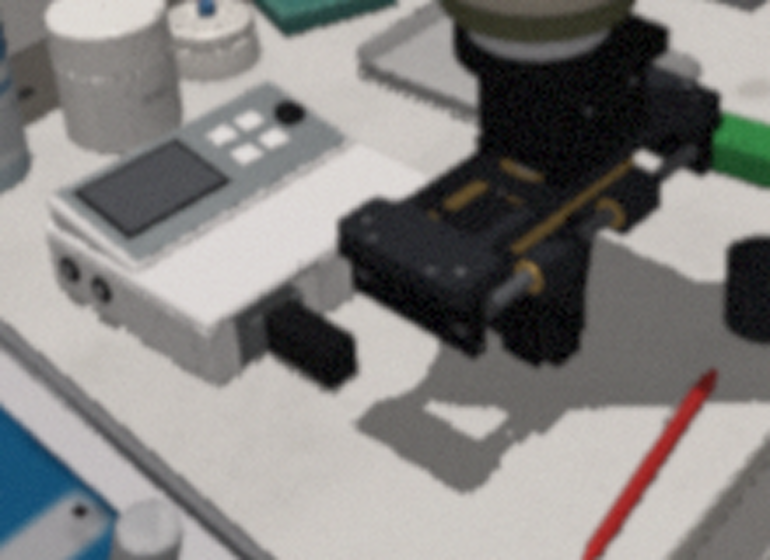

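View pics/w5.png

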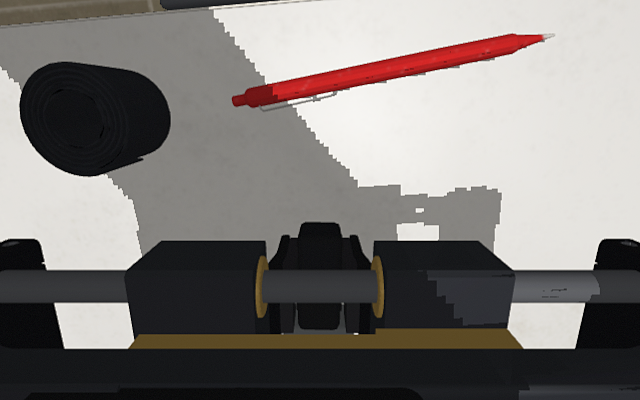

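Emit:
apply_moves --plan '[[[0,0,3],0,1],[[0,8,0],0,1],[[0,0,0],0,1]]'

```text
time_s: 17.2
tcp_pos: [0.4563, 0.1424, 0.01]
tcp_rot: [2.277, 2.115, 0.008]
ft_force: [-0.4, -0.1, -0.7]
grip_width: 0.0192
```

Run:
```python
from h import *
x,y=loc(ST,STY,-.091,-.037)
go(x,y,.008,STY)
```

```text
t=17.20 pos=[0.4563 0.1424 0.01  ] yaw=-0.0740 toolz=[ 0.0267 -0.0207 -0.9994] w=0.0192 F=[-0.4 -0.1 -0.7]
   shift tool mm [ 0.1 71.6  4. ] roll -0.003
```

Emit:
apply_moves --plan '[[[0,10,2],0,1],[[0,10,0],0,1],[[0,0,0],0,1]]'

```text
time_s: 17.5
tcp_pos: [0.4788, 0.1407, 0.0087]
tcp_rot: [2.278, 2.115, 0.01]
ft_force: [0.7, -0.3, -0.2]
grip_width: 0.02
```

Run:
```python
from h import *
x,y=loc(ST,STY,-.091,-.037)
go(x,y,.008,STY)
```

```text
t=17.50 pos=[0.4788 0.1407 0.0087] yaw=-0.0744 toolz=[ 0.0275 -0.0205 -0.9994] w=0.0200 F=[ 0.7 -0.3 -0.2]
   shift tool mm [ 0.1 49.1  2.1] roll -0.004
```

Emit:
apply_moves --plan '[[[0,10,1],0,1],[[0,12,0],0,1],[[0,10,0],0,1],[[0,0,0],0,1]]'

```text
time_s: 17.9
tcp_pos: [0.5142, 0.1379, 0.0084]
tcp_rot: [2.278, 2.114, 0.01]
ft_force: [-0.4, -0.4, -1.1]
grip_width: 0.0196
```

Run:
```python
from h import *
x,y=loc(ST,STY,-.091,-.037)
go(x,y,.007,STY)
```

```text
t=17.90 pos=[0.5142 0.1379 0.0084] yaw=-0.0749 toolz=[ 0.0275 -0.0205 -0.9994] w=0.0196 F=[-0.4 -0.4 -1.1]
   shift tool mm [ 0.3 13.6  1.8] roll -0.004
```

Emit:
apply_moves --plan '[[[0,8,1],0,1],[[0,4,0],0,1],[[0,0,0],0,1]]'

```text
time_s: 18.2
tcp_pos: [0.527, 0.1369, 0.0075]
tcp_rot: [2.278, 2.114, 0.009]
ft_force: [-0.0, 0.3, -2.2]
grip_width: 0.02
```

Run:
```python
from h import *
x,y=loc(ST,STY,-.0903,-.037)
go(x,y,.007,STY)
```

```text
t=18.20 pos=[0.527  0.1369 0.0075] yaw=-0.0749 toolz=[ 0.0268 -0.0205 -0.9994] w=0.0200 F=[-0.   0.3 -2.2]
   shift tool mm [0.3 1.5 0.5] roll -0.004
```

Emit:
apply_moves --plan '[[[0,2,1],0,1],[[0,2,0],0,1],[[0,0,0],0,1]]'

```text
time_s: 18.5
tcp_pos: [0.5306, 0.1367, 0.0063]
tcp_rot: [2.278, 2.115, 0.008]
ft_force: [0.3, -0.3, -1.4]
grip_width: 0.02
```

Run:
```python
from h import *
x,y=loc(ST,STY,-.0903,-.037)
go(x,y,.007,STY)
```

```text
t=18.50 pos=[0.5306 0.1367 0.0063] yaw=-0.0744 toolz=[ 0.0259 -0.0208 -0.9994] w=0.0200 F=[ 0.3 -0.3 -1.4]
   shift tool mm [ 0.2 -2.1 -0.7] roll -0.004
```

Emit:
apply_moves --plan '[[[0,0,0],0,0.45],[[0,0,0],0,0.45],[[0,0,0],0,0.45],[[0,0,0],0,0.45],[[0,0,-25],0,0.4],[[0,0,-25],0,0.3],[[0,-10,-20],0,0.3],[[0,0,0],0,0.3]]'

```text
time_s: 19.3
tcp_pos: [0.5182, 0.1392, 0.0784]
tcp_rot: [2.278, 2.116, 0.008]
ft_force: [0.1, 0.3, 0.6]
grip_width: 0.0597
```

```bash
cat >> h.py <<'E'
def stimgrips(z):
    w=world(z)
    for nm,(y0,y1) in dict(R=(.11,.165),L=(.185,.24)).items():
        m=pts(w,.018,.031,.44,.552,y0,y1)&(z['p'].max(-1)<75)
        P=w[m]
        if len(P)<20: print(nm,'none');continue
        c,s_=np.cos(STY),np.sin(STY);q=P[:,:2]-ST;l=np.stack([c*q[:,0]+s_*q[:,1],-s_*q[:,0]+c*q[:,1]],-1)
        print(nm,len(P),'local grip end x',np.sort(l[:,0])[:5].round(4),'y',(np.percentile(l[:,1],[2,98])).round(4),'z',np.median(P[:,2]).round(4))
E
python3 - <<'E'
from h import *
x,y=loc(ST,STY,-.09,.037)
go(x,y,.08,STY)
z=snap("scene","sc3");stimgrips(z)
stimgrips(np.load("scene0.npz"));stimgrips(np.load("w1.npz"))
z=snap("wrist","w6");stimgrips(z)
E
```

```text
t=19.30 pos=[0.5182 0.1392 0.0784] yaw=-0.0739 toolz=[ 0.0258 -0.0205 -0.9995] w=0.0597 F=[0.1 0.3 0.6]
   shift tool mm [72.6 10.6 -2.7] roll -0.003
R 223 local grip end x [-0.1078 -0.1074 -0.1074 -0.1072 -0.1071] y [-0.0455 -0.0268] z 0.0265
L 261 local grip end x [-0.1123 -0.1122 -0.1119 -0.1117 -0.1117] y [0.0281 0.0474] z 0.0265
R 230 local grip end x [-0.1118 -0.1111 -0.111  -0.1108 -0.1107] y [-0.0432 -0.0255] z 0.0269
L 248 local grip end x [-0.112  -0.1119 -0.1118 -0.1117 -0.1117] y [0.0296 0.0476] z 0.0267
R 760 local grip end x [-0.1099 -0.1098 -0.1097 -0.1097 -0.1096] y [-0.0459 -0.0262] z 0.0259
L 655 local grip end x [-0.1106 -0.1106 -0.1105 -0.1104 -0.1103] y [0.0271 0.0459] z 0.026
R 1858 local grip end x [-0.1075 -0.1073 -0.1072 -0.1072 -0.1072] y [-0.047  -0.0271] z 0.0259
L 1940 local grip end x [-0.112  -0.1119 -0.1119 -0.1119 -0.1118] y [0.0268 0.0457] z 0.0259
```

View pics/w6.png

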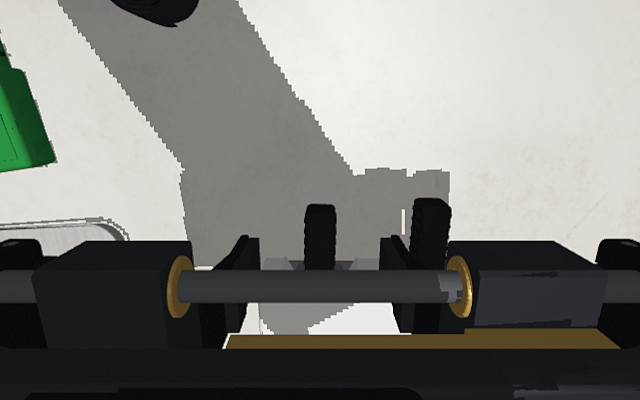

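Emit:
apply_moves --plan '[[[30,4,0],0,0.35],[[30,4,0],0,0.35],[[8,0,0],0,0.35],[[0,0,0],0,0.35]]'

```text
time_s: 19.8
tcp_pos: [0.5307, 0.2046, 0.0701]
tcp_rot: [2.284, 2.113, -0.005]
ft_force: [0.3, 0.1, 0.1]
grip_width: 0.0566
```

Run:
```python
from h import *
x,y=loc(ST,STY,-.0925,.037)
go(x,y,.007,STY)
```

```text
t=19.80 pos=[0.5307 0.2046 0.0701] yaw=-0.0779 toolz=[ 0.0184 -0.0245 -0.9995] w=0.0566 F=[0.3 0.1 0.1]
   shift tool mm [ 8.  -0.9 62.9] roll -0.007
```

Emit:
apply_moves --plan '[[[7,0,20],-0.005,0.35],[[0,0,22],0,0.4],[[0,0,0],0,0.45]]'

```text
time_s: 20.1
tcp_pos: [0.5318, 0.207, 0.025]
tcp_rot: [2.28, 2.116, -0.01]
ft_force: [-0.3, -0.1, -0.1]
grip_width: 0.0509
```

Run:
```python
from h import *
x,y=loc(ST,STY,-.0925,.037)
go(x,y,.007,STY)
```

```text
t=20.10 pos=[0.5318 0.207  0.025 ] yaw=-0.0746 toolz=[ 0.0164 -0.027  -0.9995] w=0.0509 F=[-0.3 -0.1 -0.1]
   shift tool mm [ 4.5 -0.9 17.9] roll -0.004
```

Emit:
apply_moves --plan '[[[4,-1,10],0,0.5],[[0,0,7],0,0.6],[[0,0,0],0,1],[[0,0,0],0,1],[[0,0,0],0,1],[[0,0,0],0,1],[[0,0,0],0,1]]'

```text
time_s: 20.8
tcp_pos: [0.5326, 0.2088, 0.0089]
tcp_rot: [2.281, 2.112, -0.008]
ft_force: [0.3, -0.4, -1.4]
grip_width: 0.0199
```

Run:
```python
from h import *
x,y=loc(ST,STY,-.0925,.037)
go(x,y,.007,STY)
```

```text
t=20.80 pos=[0.5326 0.2088 0.0089] yaw=-0.0772 toolz=[ 0.0183 -0.0273 -0.9995] w=0.0199 F=[ 0.3 -0.4 -1.4]
   shift tool mm [ 2.2 -1.3  1.8] roll -0.006
```

Emit:
apply_moves --plan '[[[0,0,-1],0,1],[[0,-10,-1],0,1],[[0,-20,0],0,1],[[0,0,0],0,1]]'

```text
time_s: 21.2
tcp_pos: [0.5005, 0.2114, 0.0105]
tcp_rot: [2.282, 2.112, -0.008]
ft_force: [0.5, 0.2, -0.6]
grip_width: 0.0198
```

Run:
```python
from h import *
x,y=loc(ST,STY,-.168,.037)
go(x,y,.01,STY)
```

```text
t=21.20 pos=[0.5005 0.2114 0.0105] yaw=-0.0774 toolz=[ 0.0179 -0.0272 -0.9995] w=0.0198 F=[ 0.5  0.2 -0.6]
   shift tool mm [  1.6 -44.5  -0.5] roll -0.007
```

Emit:
apply_moves --plan '[[[0,-18,0],-0.005,1],[[0,-20,0],0,1],[[0,-10,0],0,1],[[0,0,0],0,1]]'

```text
time_s: 21.6
tcp_pos: [0.4507, 0.2149, 0.0101]
tcp_rot: [2.275, 2.118, -0.007]
ft_force: [0.1, -0.5, -1.1]
grip_width: 0.0196
```

Run:
```python
from h import *
x,y=loc(ST,STY,-.168,.037)
go(x,y,.01,STY)
print(loc(CH,CHY,-.0667,-.037))
go(.521,-.3416,.085,CHY)
```

```text
t=21.60 pos=[0.4507 0.2149 0.0101] yaw=-0.0719 toolz=[ 0.0194 -0.0273 -0.9994] w=0.0196 F=[ 0.1 -0.5 -1.1]
   shift tool mm [1.9 5.4 0.1] roll -0.001
[ 0.52142452 -0.34163014]
t=21.60 pos=[0.4507 0.2149 0.0101] yaw=-0.0719 toolz=[ 0.0194 -0.0273 -0.9994] w=0.0196 F=[ 0.1 -0.5 -1.1]
   shift tool mm [-551.8  111.4  -58.4] roll -0.086
```

Emit:
apply_moves --plan '[[[0,0,-25],0,1],[[0,0,-30],-0.01,1],[[-30,5,-20],-0.01,1],[[-50,10,0],-0.02,1],[[-50,10,0],-0.02,1],[[-50,10,0],-0.02,1],[[-50,10,0],0,1],[[-50,10,0],0,1]]'

```text
time_s: 22.4
tcp_pos: [0.5049, -0.058, 0.0999]
tcp_rot: [2.168, 2.221, 0.005]
ft_force: [0.9, 1.4, -0.8]
grip_width: 0.0194
```

Emit:
apply_moves --plan '[[[-50,10,0],0,1],[[-50,10,0],0,1],[[-50,10,0],0,1],[[-30,5,0],0,1],[[0,0,0],0,1]]'

```text
time_s: 22.9
tcp_pos: [0.5436, -0.2457, 0.1073]
tcp_rot: [2.175, 2.203, 0.001]
ft_force: [-1.2, -0.7, -2.2]
grip_width: 0.02
```

Run:
```python
from h import *
go(.521,-.3416,.085,CHY)
```

```text
t=22.90 pos=[ 0.5436 -0.2457  0.1073] yaw=0.0125 toolz=[ 0.033  -0.0316 -0.999 ] w=0.0200 F=[-1.2 -0.7 -2.2]
   shift tool mm [-94.9 -24.7  24.5] roll -0.001
```

Emit:
apply_moves --plan '[[[-40,-10,5],0,1],[[-35,-8,5],0,1],[[-12,-4,5],0,1],[[0,0,0],0,1]]'

```text
time_s: 23.3
tcp_pos: [0.5243, -0.3366, 0.0938]
tcp_rot: [2.173, 2.204, 0.002]
ft_force: [0.4, 0.2, -1.3]
grip_width: 0.0197
```

Run:
```python
from h import *
go(.521,-.3416,.04,CHY)
```

```text
t=23.30 pos=[ 0.5243 -0.3366  0.0938] yaw=0.0135 toolz=[ 0.034  -0.0321 -0.9989] w=0.0197 F=[ 0.4  0.2 -1.3]
   shift tool mm [-3.2 -5.2 53.8] roll -0.000
```

Emit:
apply_moves --plan '[[[-3,-3,20],0,1],[[0,-2,20],0,1],[[0,0,8],0,1],[[0,0,0],0,1]]'

```text
time_s: 23.7
tcp_pos: [0.5248, -0.3352, 0.0457]
tcp_rot: [2.167, 2.209, 0.007]
ft_force: [-0.5, 0.3, -0.8]
grip_width: 0.0199
```

Run:
```python
from h import *
go(.521,-.3416,.016,CHY)
```

```text
t=23.70 pos=[ 0.5248 -0.3352  0.0457] yaw=0.0190 toolz=[ 0.0369 -0.0298 -0.9989] w=0.0199 F=[-0.5  0.3 -0.8]
   shift tool mm [-5.4 -5.  29.7] roll 0.005
```

Emit:
apply_moves --plan '[[[-5,-4,5],0.005,1],[[0,0,0],0,1]]'

```text
time_s: 23.9
tcp_pos: [0.5224, -0.3393, 0.0417]
tcp_rot: [2.169, 2.205, 0.009]
ft_force: [0.0, -0.2, -0.9]
grip_width: 0.0198
```

Run:
```python
from h import *
go(.521,-.3416,.016,CHY)
```

```text
t=23.90 pos=[ 0.5224 -0.3393  0.0417] yaw=0.0161 toolz=[ 0.0383 -0.0298 -0.9988] w=0.0198 F=[ 0.  -0.2 -0.9]
   shift tool mm [-1.5 -2.4 25.7] roll 0.002
```

Emit:
apply_moves --plan '[[[-1,-2,9],0,1],[[-1,-1,8],0,1],[[0,0,0],0,1]]'

```text
time_s: 24.2
tcp_pos: [0.5208, -0.3423, 0.0248]
tcp_rot: [2.167, 2.204, 0.01]
ft_force: [-0.8, -0.3, -1.9]
grip_width: 0.0195
```

Run:
```python
from h import *
go(.521,-.3416,.016,CHY)
```

```text
t=24.20 pos=[ 0.5208 -0.3423  0.0248] yaw=0.0161 toolz=[ 0.0406 -0.0309 -0.9987] w=0.0195 F=[-0.8 -0.3 -1.9]
   shift tool mm [ 1.  -0.2  8.8] roll 0.002
```

Emit:
apply_moves --plan '[[[1,0,5],0,1],[[0,0,3],0,1],[[0,0,0],0,1]]'

```text
time_s: 24.5
tcp_pos: [0.5211, -0.3415, 0.016]
tcp_rot: [2.168, 2.204, 0.01]
ft_force: [-0.2, 0.2, -0.7]
grip_width: 0.0198
```

Run:
```python
from h import *
go(.521,-.3416,.016,CHY)
z=snap("side","s5")
cv2.imwrite("pics/s5c.png",cv2.resize(z['p'][190:350,290:450,::-1],None,fx=3.5,fy=3.5,interpolation=cv2.INTER_CUBIC))
```

```text
t=24.50 pos=[ 0.5211 -0.3415  0.016 ] yaw=0.0158 toolz=[ 0.0404 -0.0307 -0.9987] w=0.0198 F=[-0.2  0.2 -0.7]
   shift tool mm [-0.1 -0.1  0. ] roll 0.002
```

View pics/s5c.png

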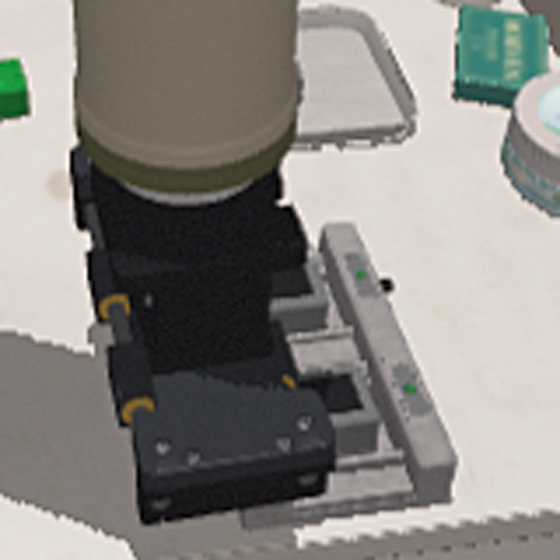

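Emit:
apply_moves --plan '[[[0,0,2],0,1],[[0,0,1],0,1],[[0,0,0],0,1]]'

```text
time_s: 24.85
tcp_pos: [0.5218, -0.3417, 0.015]
tcp_rot: [2.167, 2.203, 0.011]
ft_force: [-1.1, 0.9, -1.0]
grip_width: 0.0196
```

Emit:
apply_moves --plan '[[[0,0,0],0,0.5],[[0,0,0],0,0.5],[[0,0,0],0,0.5],[[0,0,0],0,0.5],[[0,0,-25],0,0.5],[[0,0,-30],0,0.35],[[0,0,-20],0,0.35],[[0,0,0],0,0.35]]'

```text
time_s: 25.65
tcp_pos: [0.5186, -0.3393, 0.0916]
tcp_rot: [2.167, 2.204, 0.01]
ft_force: [0.7, -0.8, 0.5]
grip_width: 0.0545
```

```bash
cat >> h.py <<'E'
def chpacks(z):
    w=world(z)
    for nm,(y0,y1) in dict(L=(-.295,-.24),R=(-.37,-.315)).items():
        m=pts(w,.026,.042,.47,.6165,y0,y1);P=w[m]
        if len(P)<20: print(nm,'none');continue
        c,s_=np.cos(CHY),np.sin(CHY);q=P[:,:2]-CH;l=np.stack([c*q[:,0]+s_*q[:,1],-s_*q[:,0]+c*q[:,1]],-1)
        g=l[l[:,0]<-.05];b=l[l[:,0]>-.03]
        print(nm,len(P),'x',np.percentile(l[:,0],[.3,99.7]).round(4),'grip y',np.percentile(g[:,1],[2,98]).round(4),'body y',np.percentile(b[:,1],[2,98]).round(4) if len(b) else 0,'z front',np.median(P[l[:,0]<-.05][:,2]).round(4),'z nose',np.median(P[l[:,0]>-.0][:,2]).round(4) if (l[:,0]>0).any() else 0)
E
python3 - <<'E'
from h import *
go(.5594,-.0718,.08,-.018)
for t in("w2","side0"): chpacks(np.load(t+".npz"))
z=snap("side","s6");chpacks(z)
cv2.imwrite("pics/s6c.png",cv2.resize(z['p'][190:350,290:450,::-1],None,fx=3.5,fy=3.5,interpolation=cv2.INTER_CUBIC))
E
```

```text
t=25.65 pos=[ 0.5186 -0.3393  0.0916] yaw=0.0159 toolz=[ 0.041  -0.0308 -0.9987] w=0.0545 F=[ 0.7 -0.8  0.5]
   shift tool mm [267.   44.9   5. ] roll 0.034
L 2606 x [-0.0849  0.0295] grip y [0.0279 0.0477] body y [0.0202 0.0537] z front 0.0329 z nose 0.0333
R 2566 x [-0.0834  0.0231] grip y [-0.0471 -0.0274] body y [-0.0525 -0.0199] z front 0.0329 z nose 0.0334
L 920 x [-0.0846  0.0226] grip y [0.027  0.0464] body y [0.0105 0.0622] z front 0.0347 z nose 0.0352
R 1155 x [-0.083   0.0243] grip y [-0.0481 -0.0289] body y [-0.0632 -0.0125] z front 0.0349 z nose 0.0351
L none
R 1133 x [-0.0855  0.0211] grip y [-0.0472 -0.0281] body y [-0.063  -0.0216] z front 0.0349 z nose 0.0353
```

View pics/s6c.png

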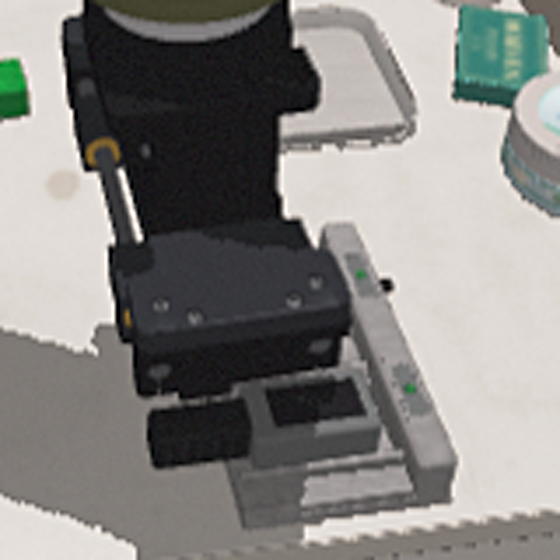

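Emit:
apply_moves --plan '[[[45,8,0],0.01,0.35],[[50,8,0],0.01,0.35],[[50,8,0],0,0.35],[[50,8,0],0,0.35],[[40,7,0],0,0.35],[[15,3,0],0,0.35],[[0,0,0],0,0.35]]'

```text
time_s: 26.4
tcp_pos: [0.5563, -0.0828, 0.0744]
tcp_rot: [2.2, 2.184, 0.002]
ft_force: [-0.5, 0.6, -0.4]
grip_width: 0.0566
```

Run:
```python
from h import *
go(.5594,-.0718,.004,-.018)
z=snap("side","s7");chpacks(z)
z=snap("wrist","w7")
w=world(z);m=pts(w,.016,.032,.47,.60,-.12,-.03)&(z['p'].max(-1)<75);P=w[m]
print(len(P),cv2.minAreaRect((P[:,:2]*1000).astype(np.float32)),P[:,0].min(),np.percentile(P[:,1],[2,98]))
```

```text
t=26.40 pos=[ 0.5563 -0.0828  0.0744] yaw=-0.0077 toolz=[ 0.0301 -0.0289 -0.9991] w=0.0566 F=[-0.5  0.6 -0.4]
   shift tool mm [13.1  0.8 70.2] roll 0.010
L 907 x [-0.0876  0.023 ] grip y [0.0285 0.0481] body y [0.0106 0.0551] z front 0.0349 z nose 0.0351
R 1153 x [-0.0854  0.0231] grip y [-0.0472 -0.0279] body y [-0.0636 -0.0204] z front 0.0347 z nose 0.0351
2568 ((529.525390625, -80.27012634277344), (58.729217529296875, 123.75849151611328), 85.21023559570312) 0.470235386246798 [-0.08595199 -0.05791335]
```

View pics/w7.png

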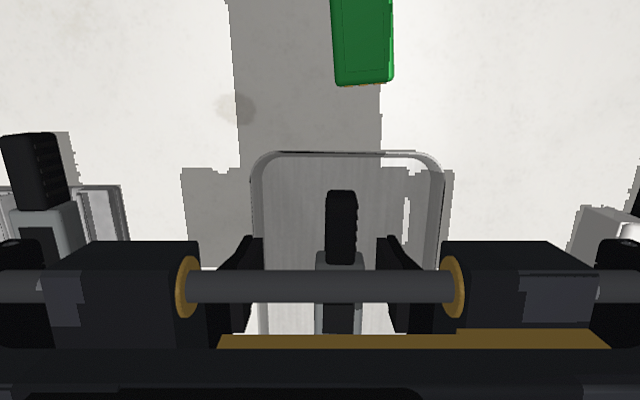

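Emit:
apply_moves --plan '[[[12,0,20],0.005,0.35],[[1,0,20],0,0.35],[[0,0,10],0,0.4],[[0,0,0],0,0.45]]'

```text
time_s: 26.9
tcp_pos: [0.5566, -0.0834, 0.0221]
tcp_rot: [2.219, 2.161, -0.004]
ft_force: [-1.6, 0.6, -0.2]
grip_width: 0.0508
```

Run:
```python
from h import *
go(.5594,-.0718,.004,-.018)
```

```text
t=26.90 pos=[ 0.5566 -0.0834  0.0221] yaw=-0.0271 toolz=[ 0.0291 -0.0335 -0.999 ] w=0.0508 F=[-1.6  0.6 -0.2]
   shift tool mm [12.2  2.  17.8] roll -0.009
```

Emit:
apply_moves --plan '[[[11,2,0],-0.005,0.4],[[0,0,0],0,0.4]]'

```text
time_s: 27.1
tcp_pos: [0.5592, -0.0737, 0.0225]
tcp_rot: [2.216, 2.163, -0.004]
ft_force: [-0.5, 0.6, 1.2]
grip_width: 0.0521
```

Run:
```python
from h import *
go(.5594,-.0718,.004,-.018)
```

```text
t=27.10 pos=[ 0.5592 -0.0737  0.0225] yaw=-0.0248 toolz=[ 0.0294 -0.0341 -0.999 ] w=0.0521 F=[-0.5  0.6  1.2]
   shift tool mm [ 2.5 -0.4 18.4] roll -0.007
```

Emit:
apply_moves --plan '[[[3,0,9],-0.005,0.45],[[1,0,8],0,0.5],[[0,0,0],0,0.6]]'

```text
time_s: 27.4
tcp_pos: [0.561, -0.0701, 0.0056]
tcp_rot: [2.208, 2.168, -0.002]
ft_force: [0.2, -0.0, 0.1]
grip_width: 0.0414
```

Run:
```python
from h import *
go(.5594,-.0718,.005,-.018)
```

```text
t=27.40 pos=[ 0.561  -0.0701  0.0056] yaw=-0.0191 toolz=[ 0.0321 -0.0345 -0.9989] w=0.0414 F=[ 0.2 -0.   0.1]
   shift tool mm [-1.7 -1.6  0.6] roll -0.001
```

Emit:
apply_moves --plan '[[[-1,-1,0],0,0.7],[[0,0,0],0,1],[[0,0,0],0,1],[[0,0,0],0,1],[[0,0,0],0,1]]'

```text
time_s: 27.9
tcp_pos: [0.5599, -0.0714, 0.0057]
tcp_rot: [2.209, 2.168, -0.002]
ft_force: [-0.2, -0.5, -1.1]
grip_width: 0.0196
```

Run:
```python
from h import *
go(.5594,-.0718,.005,-.018)
x,y=loc(ST,STY,-.178,.037);print(x,y)
go(x,y,.085,STY)
```

```text
t=27.90 pos=[ 0.5599 -0.0714  0.0057] yaw=-0.0193 toolz=[ 0.032  -0.0346 -0.9989] w=0.0196 F=[-0.2 -0.5 -1.1]
   shift tool mm [-0.4 -0.5  0.7] roll -0.001
0.44626830145821295 0.21711667239713656
t=27.90 pos=[ 0.5599 -0.0714  0.0057] yaw=-0.0193 toolz=[ 0.032  -0.0346 -0.9989] w=0.0196 F=[-0.2 -0.5 -1.1]
   shift tool mm [ 283.4 -116.2  -92.8] roll 0.052
```

Emit:
apply_moves --plan '[[[0,0,-25],0,1],[[0,-5,-30],0.01,1],[[20,-20,-20],0.01,1],[[40,-25,-5],0.01,1],[[45,-20,-5],0.01,1],[[45,-15,0],0.01,1],[[45,-15,0],0,1],[[35,-10,0],0,1]]'

```text
time_s: 28.7
tcp_pos: [0.4587, 0.1676, 0.0832]
tcp_rot: [2.275, 2.093, 0.001]
ft_force: [0.2, -0.3, -1.7]
grip_width: 0.0195
```

Run:
```python
from h import *
x,y=loc(ST,STY,-.178,.037)
go(x,y,.085,STY)
```

```text
t=28.70 pos=[0.4587 0.1676 0.0832] yaw=-0.0841 toolz=[ 0.0348 -0.0365 -0.9987] w=0.0195 F=[ 0.2 -0.3 -1.7]
   shift tool mm [ 48.2 -16.4  -4. ] roll -0.013
```

Emit:
apply_moves --plan '[[[25,-8,0],-0.01,1],[[15,-6,5],0,1],[[0,0,10],0,1],[[0,0,0],0,1]]'

```text
time_s: 29.1
tcp_pos: [0.4457, 0.2155, 0.0661]
tcp_rot: [2.255, 2.116, 0.004]
ft_force: [0.1, -0.3, -1.2]
grip_width: 0.0199
```

Run:
```python
from h import *
x,y=loc(ST,STY,-.178,.037)
go(x,y,.011,STY)
```

```text
t=29.10 pos=[0.4457 0.2155 0.0661] yaw=-0.0645 toolz=[ 0.0358 -0.034  -0.9988] w=0.0199 F=[ 0.1 -0.3 -1.2]
   shift tool mm [ 3.4 -1.6 55. ] roll 0.006
```

Emit:
apply_moves --plan '[[[3,-1,20],0.005,1],[[1,0,20],0,1],[[0,0,0],0,1]]'

```text
time_s: 29.4
tcp_pos: [0.4481, 0.2147, 0.0253]
tcp_rot: [2.264, 2.104, 0.004]
ft_force: [0.2, -0.4, -1.1]
grip_width: 0.0198
```

Run:
```python
from h import *
x,y=loc(ST,STY,-.178,.037)
go(x,y,.011,STY)
```

```text
t=29.40 pos=[0.4481 0.2147 0.0253] yaw=-0.0740 toolz=[ 0.0366 -0.0354 -0.9987] w=0.0198 F=[ 0.2 -0.4 -1.1]
   shift tool mm [ 2.7 -2.5 14.1] roll -0.003
```

Emit:
apply_moves --plan '[[[3,-2,9],0,1],[[0,0,6],0,1],[[0,0,0],0,1]]'

```text
time_s: 29.7
tcp_pos: [0.4482, 0.2157, 0.0106]
tcp_rot: [2.267, 2.099, 0.005]
ft_force: [-0.1, -0.4, -0.4]
grip_width: 0.0201
```

Run:
```python
from h import *
x,y=loc(ST,STY,-.0895,.037)
go(x,y,.010,STY)
```

```text
t=29.70 pos=[0.4482 0.2157 0.0106] yaw=-0.0773 toolz=[ 0.0378 -0.0358 -0.9986] w=0.0201 F=[-0.1 -0.4 -0.4]
   shift tool mm [ 1.8 86.3  4. ] roll -0.006
```

Emit:
apply_moves --plan '[[[2,10,1],-0.006,1],[[0,12,0],0,1],[[0,8,0],0,1],[[0,0,0],0,1]]'

```text
time_s: 30.1
tcp_pos: [0.4828, 0.2156, 0.0124]
tcp_rot: [2.26, 2.105, 0.009]
ft_force: [-0.2, 0.6, -0.7]
grip_width: 0.0198
```

Run:
```python
from h import *
x,y=loc(ST,STY,-.0895,.037)
go(x,y,.010,STY)
```

```text
t=30.10 pos=[0.4828 0.2156 0.0124] yaw=-0.0714 toolz=[ 0.0408 -0.0348 -0.9986] w=0.0198 F=[-0.2  0.6 -0.7]
   shift tool mm [-1.  51.8  4.7] roll -0.000
```

Emit:
apply_moves --plan '[[[-1,10,2],0,1],[[0,12,1],0,1],[[0,10,0],0,1],[[0,0,0],0,1]]'

```text
time_s: 30.5
tcp_pos: [0.5182, 0.2117, 0.0108]
tcp_rot: [2.26, 2.104, 0.01]
ft_force: [-0.1, 0.2, -0.7]
grip_width: 0.0199
```

Run:
```python
from h import *
x,y=loc(ST,STY,-.0895,.037)
go(x,y,.009,STY)
```

```text
t=30.50 pos=[0.5182 0.2117 0.0108] yaw=-0.0720 toolz=[ 0.0412 -0.0348 -0.9985] w=0.0199 F=[-0.1  0.2 -0.7]
   shift tool mm [ 0.4 16.3  2.5] roll -0.001
```

Emit:
apply_moves --plan '[[[0,8,2],0,1],[[0,5,0],0,1],[[0,0,0],0,1]]'

```text
time_s: 30.8
tcp_pos: [0.5321, 0.2107, 0.0089]
tcp_rot: [2.26, 2.105, 0.009]
ft_force: [-0.1, 0.1, -0.7]
grip_width: 0.02
```

Run:
```python
from h import *
x,y=loc(ST,STY,-.0895,.037)
go(x,y,.009,STY)
```

```text
t=30.80 pos=[0.5321 0.2107 0.0089] yaw=-0.0720 toolz=[ 0.0404 -0.0349 -0.9986] w=0.0200 F=[-0.1  0.1 -0.7]
   shift tool mm [0.4 2.4 0. ] roll -0.001
```

Emit:
apply_moves --plan '[[[0,2,0],0,1],[[0,1,0],0,1],[[0,0,0],0,1]]'

```text
time_s: 31.1
tcp_pos: [0.5348, 0.2107, 0.009]
tcp_rot: [2.26, 2.105, 0.008]
ft_force: [0.1, -0.1, -1.0]
grip_width: 0.0197
```

Run:
```python
from h import *
x,y=loc(ST,STY,-.0895,.037)
go(x,y,.009,STY)
z=snap("scene","sc4");stimgrips(z)
```

```text
t=31.10 pos=[0.5348 0.2107 0.009 ] yaw=-0.0714 toolz=[ 0.04   -0.0349 -0.9986] w=0.0197 F=[ 0.1 -0.1 -1. ]
   shift tool mm [ 0.2 -0.3 -0. ] roll -0.001
R 188 local grip end x [-0.1076 -0.1073 -0.107  -0.1068 -0.1066] y [-0.0443 -0.0269] z 0.0263
L 243 local grip end x [-0.1103 -0.1099 -0.1099 -0.1099 -0.1092] y [0.02   0.0559] z 0.0266
```

Emit:
apply_moves --plan '[[[0,0,0],0,0.45],[[0,0,0],0,0.45],[[0,0,0],0,0.45],[[0,0,0],0,0.45],[[0,0,-25],0,0.4],[[0,0,-30],0,0.3],[[0,-30,-40],0,0.3],[[0,-30,-30],0,0.3]]'

```text
time_s: 31.95
tcp_pos: [0.4687, 0.2175, 0.1309]
tcp_rot: [2.265, 2.104, -0.001]
ft_force: [0.6, 0.7, -0.5]
grip_width: 0.06
```

Emit:
apply_moves --plan '[[[-30,20,-30],0,0.3],[[-20,20,-20],0,0.3],[[0,0,0],0,0.3]]'

```text
time_s: 32.25
tcp_pos: [0.5018, 0.1684, 0.1912]
tcp_rot: [2.256, 2.11, 0.008]
ft_force: [1.1, 0.7, -0.4]
grip_width: 0.0608
```

Run:
```python
from h import *
from bench import readout
go(.55,.16,.2,STY)
z=snap("wrist","w8");stimgrips(z)
a=z['p'][90:270,200:430,::-1];a=cv2.resize(a,None,fx=3,fy=3,interpolation=cv2.INTER_CUBIC);cv2.imwrite("pics/w8c.png",a)
z=snap("scene","sc5");stimgrips(z);cv2.imwrite("pics/sc5c.png",cv2.resize(z['p'][150:330,140:400,::-1],None,fx=3,fy=3,interpolation=cv2.INTER_CUBIC))
z=snap("side","s8");chpacks(z);cv2.imwrite("pics/s8c.png",cv2.resize(z['p'][120:350,250:450,::-1],None,fx=2.5,fy=2.5,interpolation=cv2.INTER_CUBIC))
```

```text
t=32.25 pos=[0.5018 0.1684 0.1912] yaw=-0.0676 toolz=[ 0.0403 -0.0351 -0.9986] w=0.0608 F=[ 1.1  0.7 -0.4]
   shift tool mm [-5.4 49.  -6.6] roll 0.003
R 844 local grip end x [-0.1073 -0.1073 -0.1073 -0.1072 -0.1072] y [-0.0469 -0.027 ] z 0.0259
L 802 local grip end x [-0.1099 -0.1099 -0.1098 -0.1098 -0.1096] y [0.0269 0.0466] z 0.0259
R 219 local grip end x [-0.1073 -0.1071 -0.1071 -0.107  -0.1069] y [-0.0451 -0.0267] z 0.0266
L 247 local grip end x [-0.1104 -0.1097 -0.1096 -0.1095 -0.1094] y [0.0287 0.0475] z 0.0265
L 899 x [-0.0875  0.0249] grip y [0.0285 0.0477] body y [0.0101 0.0552] z front 0.0349 z nose 0.0351
R 1138 x [-0.0854  0.022 ] grip y [-0.0473 -0.028 ] body y [-0.0633 -0.0128] z front 0.0347 z nose 0.0352
```

View pics/w8c.png

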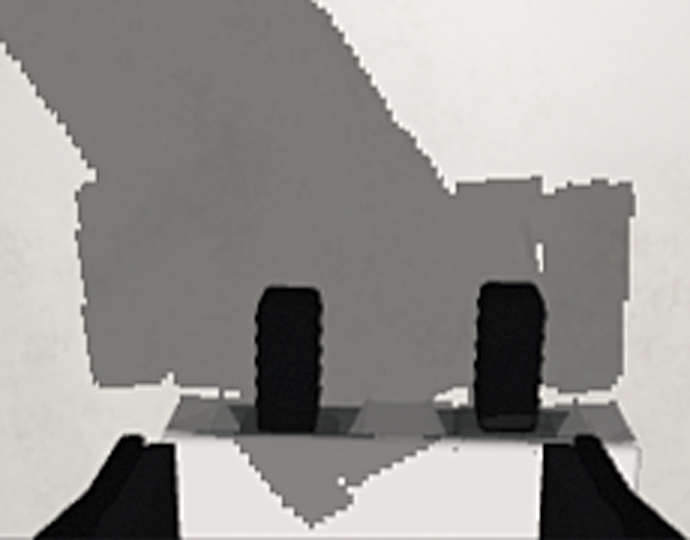

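View pics/sc5c.png

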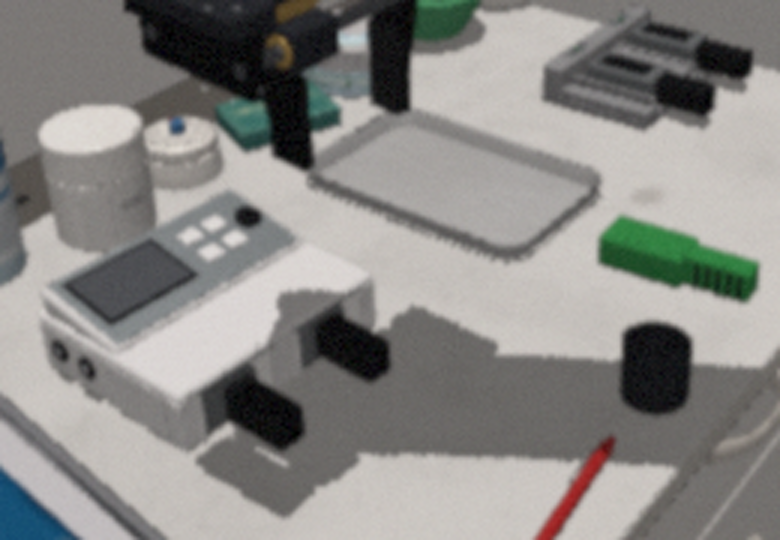

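View pics/s8c.png

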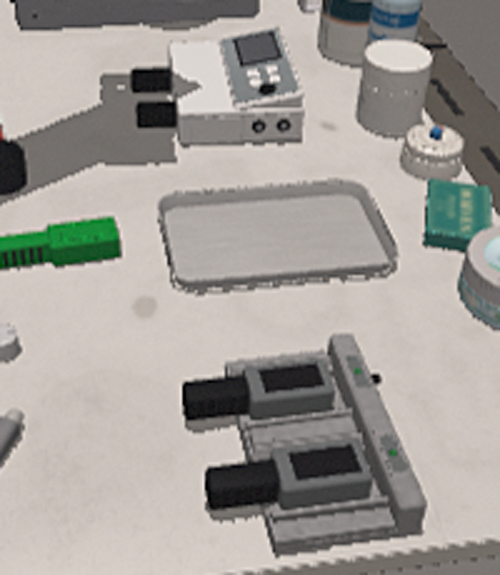

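Run:
```python
from bench import order
print(order.finish_job())
```

```text
the job is handed in; nothing more can be done
None
```

I changed over all four packs and handed the job in at about 32 s of the 106 s allowed. No verdict is reported at hand-in, so the results below are my own last camera checks.

**What I did:**
1. Parked one charged pack in the steel tray.
2. Moved the flat pack from the right bay to the left cradle.
3. Moved the second charged pack to the right bay.
4. Moved the flat pack from the left bay to the right cradle.
5. Moved the parked charged pack to the left bay.

I set every pack down before letting go. The green look-alike was not touched.

**Last checks:**

| Place | Pack x in the unit's frame | Allowed x | Other readings |
|---|---|---|---|
| Stimulator, right bay | about -30 mm | -42 to -28 mm | about 0 mm off the bay centre line, lying level |
| Stimulator, left bay | about -33 mm | -42 to -28 mm | about 0 mm off the bay centre line, lying level |
| Charger, left cradle | about -10.5 mm | -21 to +3 mm | same height as the packs that were there at the start |
| Charger, right cradle | about -8.5 mm | -21 to +3 mm | same height as the packs that were there at the start |

- **Right-bay reading:** it lies about 2 mm deeper than the stop allows (fully home is -32 mm). It fits the roughly 2 mm calibration error, and I did not feel the stop in the wrist force for either pack.
- **Tool tilt:** the tool drifted about 3° off vertical over the run, with no effect visible in the placings.
- **At hand-in:** the gripper was clear of everything.

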